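# Pack the last carton and feel the case flush

### The job

Put the last carton (the loose one of the same height as those in the case, not the taller one) upright into the empty place in the tilted case, and press down every carton that stands up until nothing stands above the rim. Then check by touch: run the fingertips along the tops of the row from the left-hand carton to the right-hand one, and take the hand away. Do not crush the cartons, and leave the taller carton and the other things on the bench where they are.

Things in the scene. Friction and masses are not known exactly. Their poses are not given: they have to be found in the camera images.
- case_rim (a point): Open cardboard case, 89 x 260 mm outside, 79 x 250 inside, flaps folded outwards, tilted towards the robot by 22 to 32 degrees (differs each time, clamped). Point: centre of the mouth, in the rim plane; x across the mouth, away from the robot; y along the row, to the left; z straight out of the mouth. Five cartons fill it, one row, 50 mm pitch, at y = 100, 50, 0, -50, -100 mm; the middle one is missing.
- gap (a point): Empty middle place: where the centre of the last carton's top comes when it stands on the case floor, 2 mm below the rim plane (axes as case_rim). The space is 54 mm along y between the neighbours, 79 mm along x between the case walls and 112 mm deep below this point.
- carton_mid (a point): The last carton, loose, upright on the bench to the right: 72 (its x) x 46 (its y) x 112 mm high (its z), about 0.25 kg, white with blue bands. Point: its centre, 56 mm above its underside.
- carton_top (a point): Centre of the top face of the last carton, 56 mm above its centre. On every carton the top is a card lid that gives about 1 mm per 8 N, flat over the middle 30 mm of the 46 mm and folded 3 mm down towards its two 72 mm long edges.
- tall: A carton of the same look and section (72 x 46 mm) but 142 mm high, standing on the same side; it does not belong in this case. It and the last carton may stand in either place. Origin: centre of its underside.
- stand: Steel carton stand that carries the case, fixed to the bench; 210 x 310 mm base. Origin: centre of its underside.
- pack1: Carton in the case, left-hand end (+y), 72 x 46 x 112 mm. Origin: centre of its TOP face, axes as case_rim. In the tight row it only slides along the case's z: it may stand up to 14 mm above the rim, its card lid gives 1 mm per 8 N, some 6 to 9 N slide it down, and it stops hard on the case floor, top 2 mm below the rim.
- pack2: Carton in the case, second from the left, beside the gap, 72 x 46 x 112 mm. Origin: centre of its TOP face, axes as case_rim. In the tight row it only slides along the case's z: it may stand up to 14 mm above the rim, its card lid gives 1 mm per 8 N, some 6 to 9 N slide it down, and it stops hard on the case floor, top 2 mm below the rim.
- pack4: Carton in the case, second from the right, beside the gap, 72 x 46 x 112 mm. Origin: centre of its TOP face, axes as case_rim. In the tight row it only slides along the case's z: it may stand up to 14 mm above the rim, its card lid gives 1 mm per 8 N, some 6 to 9 N slide it down, and it stops hard on the case floor, top 2 mm below the rim.
- pack5: Carton in the case, right-hand end (-y), 72 x 46 x 112 mm. Origin: centre of its TOP face, axes as case_rim. In the tight row it only slides along the case's z: it may stand up to 14 mm above the rim, its card lid gives 1 mm per 8 N, some 6 to 9 N slide it down, and it stops hard on the case floor, top 2 mm below the rim.
- jar1: White screw jar, 64 mm wide, 98 mm high, left of the case. A bystander. Origin: centre of its underside.
- jar2: White screw jar, 64 mm wide, 98 mm high, at the left. A bystander. Origin: centre of its underside.
- jar3: White screw jar, 76 mm wide, 120 mm high, far right. A bystander. Origin: centre of its underside.
- tape: Roll of tape lying flat, 100 mm wide, 48 mm high, in front of the case. A bystander. Origin: centre of its underside.
- marker: Marker pen lying, 140 mm long, 19 mm thick, right of the middle. A bystander. Origin: centre of its underside.
- cutter: Box cutter lying, 135 mm long, front left. A bystander. Origin: centre of its underside.
There are look-alikes about, which are no part of the job. What is shaped like the part that bears carton_mid but red or turquoise is not meant.

How it is judged:
By the outcome, as a careful person would: the job done as asked, in the order asked, and still so for the second after the job is handed in, with the robot touching nothing.
It also fails if it takes over 72 s, if anything falls off the work surface, if the arm or the gripper's body presses on something with over 40 N, if the wrist force passes 120 N, or if a joint passes its speed limit or range.

### The arm

A 7-joint arm with a two-finger parallel gripper is mounted at the origin on the work surface. World frame = base frame: x ahead of the robot, y to its left, z up, the work surface at z = 0. Lengths are in m, angles in rad, forces in N, time in s.
With the tool pointing down it reaches from about 0.425 to 0.875 m from the base axis. Payload 4.7 kg.
Tool frame: the origin (TCP) lies midway between the tips of the shut fingers; the grasp point (between the pads) lies 19 mm behind it (ctrl.grip_depth is the distance from the TCP to the grasp point, in m); z points along the fingers, y is the direction in which the jaws open and shut (so a half turn about z gives the same grasp; the last joint's range is limited). The gripper opens to 87 mm and grips with 3 to 60 N. Pads are 19 mm wide; open, the fingers measure 117 mm over their backs; the gripper's body (75 mm by 190 mm) begins 51 mm behind the grasp point.
Start: joints at [0.014, 0.321, -0.07, 1.45, 0.023, 1.371, -0.057], TCP at [0.65, -0, 0.194] pointing down, gripper open.
Joint ranges: [-2.86, 2.86], [-0.3, 2.09], [-1.38, 1.24], [0.06, 2.45], [-1.56, 4.7], [0.09, 2.05], [-2.69, 2.69]. Speed limits (rad/s): [2.57, 2.57, 3.14, 3.14, 3.14, 3.14, 3.14].

### API

Orientations are given as a rotation vector (axis times angle).
In Python, from bench import ctrl gives the robot as it stands. The module is installed in compiled form; this text tells all that it offers.
- The arm moves only by the shell command python3 -m inch 'ROWS' [FORCE]. ROWS is JSON, a list of rows, each a list of 5 numbers: the opening, from -1 (shut) to 1 (fully open), so that 0 is half open, then the shift along the tool's x, y, z in mm, then the turn about the tool's z in rad. In form: [[fingers, tx, ty, tz, twist], ...]. A call has 1 to 5 rows; each row shifts and turns the pose as measured when the row begins, along the tool's axes as they then stand; what a row does not reach is not made up. A row lasts 1/8 s, in which the tool goes at most 62.5 mm and 10.7 degrees, less where a joint would pass 70% of its speed; a pose out of reach is approached as far as the arm can. A call is refused whole if a number of a shift passes 62.5 or a number of a turn 0.188, either way. A call with a gripper value outside its range is refused whole. The fingers move at their own pace and stop on an object; FORCE is the grip in N (left out, the last holds). Time passes only in rows, so rows that do not move let the fingers close. It gives the time, the measured TCP pose, the force and the opening at its end, in the units of the state.
- ctrl.get_state(): the state, without advancing time (a new reading comes with each control period).
- ctrl.get_image(name): name is "scene" or "side" or "wrist"; returns a dict with "color" (384x512x3 uint8, red, green, blue), "range_z" (384x512 float32, m along the optical axis (not along the pixel's ray), 0 where there is no reading), "K" (3x3 intrinsics, pixels), "R" (3x3) and "t" (3): a world point X has camera coordinates R X + t. Camera axes: x right, y down, z forward; pixel columns grow to the right and rows downward; lengths in m; the calibration is good to about 2 mm. A picture is of the moment at which its call begins.
- ctrl.close_job(): hands the job in, once; it reports no verdict.
The state is a dict: "time": time; "joint_positions": joint angles; "qd": joint speeds; "joint_torque": joint torques, N m; "position": TCP position; "tool_rot": TCP orientation; "ft_force": force on the tool from outside, world axes, zero at the start; "torque": the same for the moment, N m; "grip_width": opening from 0.0 (shut) to 1.0 (fully open).
Only numpy, scipy, OpenCV 4.12 (cv2) and the standard library are available. Lean on these libraries where they do the work, as an engineer would, in place of code of your own. Each camera call takes 0.05 s, during which the arm holds its last target. There are 200 camera calls.

## Working session

There is one attempt and no reset: what is moved stays moved. The work goes in short steps, Python scripts to look and compute and a shell command to move; the robot and the scene stay as the last step left them, time stands still between calls to the robot, and variables do not carry over. Pictures are saved under pics/ and viewed, about 8 in all and at most 12, crops included, and the job is handed in when it is done.

```bash
mkdir -p pics; ls
cat > h.py <<'E'
import numpy as np, cv2
from bench import ctrl
from scipy.spatial.transform import Rotation as R
def cloud(im):
    z=im["range_z"]; v,u=np.mgrid[:z.shape[0],:z.shape[1]]; K=im["K"]
    c=np.stack([(u-K[0,2])/K[0,0]*z,(v-K[1,2])/K[1,1]*z,z],-1)
    return (c-im["t"])@im["R"]
def save(im,n): cv2.imwrite(f"pics/{n}.png",im[...,::-1])
E
python3 - <<'E'
from h import *
a=ctrl.get_image("scene");b=ctrl.get_image("side")
np.save("s.npy",cloud(a));np.save("d.npy",cloud(b))
np.savez("im.npz",s=a["color"],d=b["color"])
save(a["color"],"scene0");save(b["color"],"side0")
for i in (a,b): print(-i["R"].T@i["t"])
s=ctrl.get_state();print(s)
E
```

```text
pics
[1.5934054  0.75272033 0.94636558]
[0.43534425 0.80823584 1.03827683]
{'time': 0.1, 'joint_positions': array([ 0.01410522,  0.3217378 , -0.0700834 ,  1.45157059,  0.02261831,
        1.3708214 , -0.05690155]), 'qd': array([-0.00105489, -0.00225139,  0.00117433, -0.00266276, -0.0011279 ,
       -0.00024094, -0.00014368]), 'joint_torque': array([ 1.37795760e-04, -4.92569017e+01, -4.06077392e-01, -3.13399816e+01,
       -6.42974046e-02,  3.95253638e-02,  6.49213871e-05]), 'position': array([ 6.49438376e-01, -6.33561021e-05,  1.93069305e-01]), 'tool_rot': array([-2.22059813e+00, -2.22065112e+00,  2.06596623e-03]), 'ft_force': array([ 0.14922901, -0.29122497, -0.35624664]), 'torque': array([-3.37956220e-02, -1.25245940e-02,  5.31576575e-05]), 'grip_width': 0.9993114837680009}
```

View pics/scene0.png

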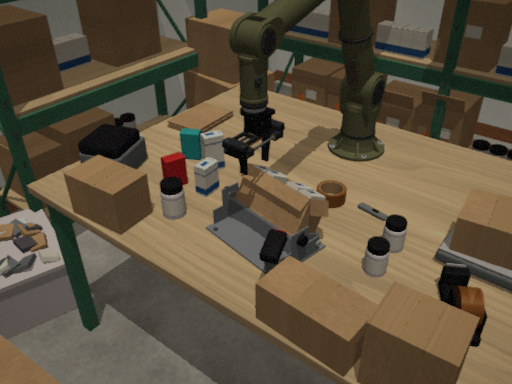

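View pics/side0.png

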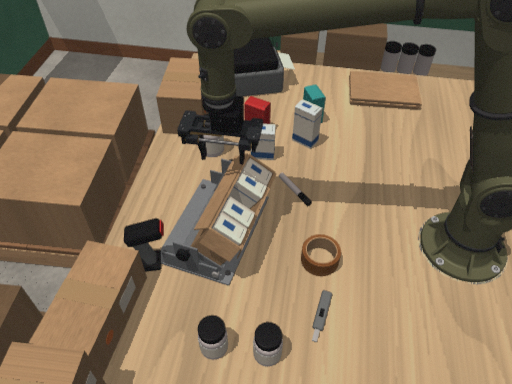

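Scene: white cartons at (207,176) and (212,150); red (174,170) and turquoise (190,143) look-alikes. Side: white cartons at (307,123) and (265,140), with the case at about (235,215). Heights will tell the loose carton from the tall one.

Run:
```python
from h import *
s=np.load("s.npy");d=np.load("d.npy");f=np.load("im.npz")
for nm,P,(u,v) in (("A scene",s,(207,176)),("B scene",s,(212,150)),("tall? side",d,(307,123)),("side2",d,(265,145))):
    w=P[v-30:v+30,u-25:u+25].reshape(-1,3); c=P[v,u]
    k=(np.hypot(*(w-c)[:,:2].T)<.07)&(w[:,2]>.06)&(w[:,2]<.17)
    w=w[k]; zt=np.percentile(w[:,2],97); t=w[w[:,2]>zt-.006]
    print(nm,c.round(3),"ztop",zt.round(3),"top n",len(t),t.mean(0).round(3),cv2.minAreaRect((t[:,:2]*1000).astype(np.float32)))
# case tops in side image
w=d[150:280,160:290]; m=(w[...,2]>.04)
im=f["d"]
crop=cv2.resize(im[90:290,150:350],(800,800),interpolation=cv2.INTER_CUBIC)[:600]
sc=cv2.resize(f["s"][120:260,150:350],(800,560),interpolation=cv2.INTER_CUBIC)
save(crop,"sidecrop");save(sc,"scenecrop")
for v in range(165,260,8): print(v,[tuple((d[v,u]*1000).astype(int)) for u in range(200,285,10)])
```

```text
A scene [ 0.607 -0.236  0.075] ztop 0.114 top n 141 [ 0.589 -0.255  0.111] ((588.107421875, -256.61041259765625), (78.91686248779297, 49.06631851196289), 4.142525672912598)
B scene [ 0.476 -0.332  0.084] ztop 0.143 top n 121 [ 0.462 -0.342  0.141] ((459.8016662597656, -343.9391784667969), (51.12119674682617, 73.00928497314453), 67.1105728149414)
tall? side [ 0.458 -0.321  0.094] ztop 0.142 top n 217 [ 0.46  -0.344  0.139] ((459.67529296875, -346.26666259765625), (49.02901077270508, 75.91258239746094), 63.08477020263672)
side2 [ 0.576 -0.236  0.06 ] ztop 0.113 top n 126 [ 0.571 -0.257  0.11 ] ((570.1153564453125, -257.7034912109375), (39.659915924072266, 50.55901336669922), 0.09676358103752136)
165 [(np.int64(771), np.int64(-178), np.int64(-3)), (np.int64(741), np.int64(-186), np.int64(-6)), (np.int64(710), np.int64(-189), np.int64(-3)), (np.int64(639), np.int64(-32), np.int64(164)), (np.int64(610), np.int64(-18), np.int64(183)), (np.int64(587), np.int64(-35), np.int64(170)), (np.int64(562), np.int64(-49), np.int64(161)), (np.int64(555), np.int64(-211), np.int64(1)), (np.int64(524), n
[... 3945 characters left out ...]
t64(146)), (np.int64(591), np.int64(204), np.int64(147)), (np.int64(569), np.int64(197), np.int64(142)), (np.int64(564), np.int64(95), np.int64(0)), (np.int64(538), np.int64(89), np.int64(-2)), (np.int64(511), np.int64(85), np.int64(-1)), (np.int64(485), np.int64(79), np.int64(-3))]
253 [(np.int64(670), np.int64(196), np.int64(83)), (np.int64(647), np.int64(188), np.int64(77)), (np.int64(614), np.int64(214), np.int64(123)), (np.int64(591), np.int64(211), np.int64(124)), (np.int64(585), np.int64(130), np.int64(7)), (np.int64(560), np.int64(122), np.int64(2)), (np.int64(534), np.int64(116), np.int64(0)), (np.int64(508), np.int64(111), np.int64(0)), (np.int64(481), np.int64(106), np.int64(-1))]
```

View pics/sidecrop.png

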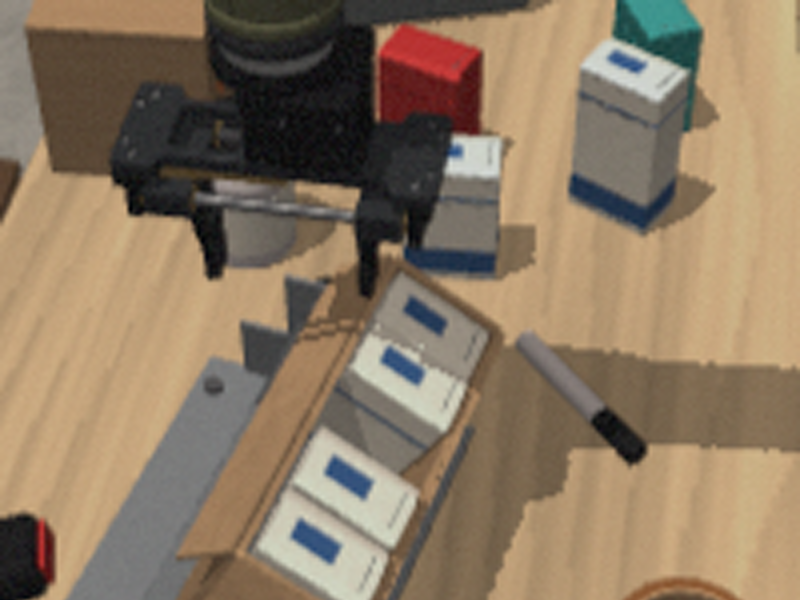

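View pics/scenecrop.png

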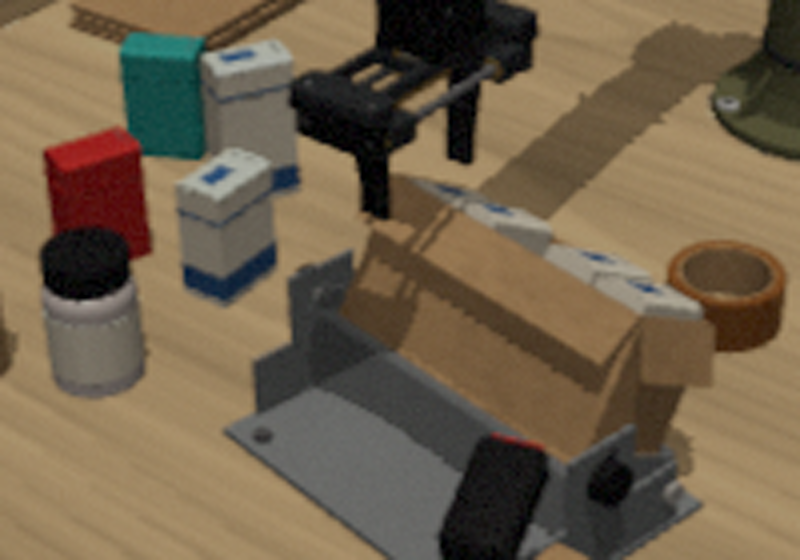

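The last carton is at about (0.588,-0.256), top z 0.112 (scene pixel (207,176)). The other white one (scene (212,150)) has its top at 0.142, so it is the tall carton. Red and turquoise are decoys. Inside the case, the two left cartons and the one right of the gap stand up, and pack5 looks low. I'll raise the arm and look with the wrist camera.

```bash
python3 -m inch '[[1,0,0,-60,0],[1,0,0,-60,0],[1,0,-40,-50,0],[1,0,0,0,0]]'
python3 - <<'E'
from h import *
a=ctrl.get_image("wrist");b=ctrl.get_image("side")
np.savez("w.npz",w=a["color"],wp=cloud(a),d=b["color"],dp=cloud(b))
print(-a["R"].T@a["t"],a["R"].round(2).tolist(),ctrl.get_state()["position"])
save(np.hstack([a["color"]]),"wrist1")
E
```

```text
time: 0.6
position: [0.6092, -0.0001, 0.3621]
tool_rot: [-2.217, -2.217, 0.011]
ft_force: [0.6, -0.5, -0.2]
grip_width: 1.0
[0.60956966 0.06688004 0.55307796] [[1.0, 0.0, -0.01], [0.0, -0.97, 0.25], [-0.01, -0.25, -0.97]] [ 6.08874214e-01 -2.93115949e-04  3.56176767e-01]
```

View pics/wrist1.png

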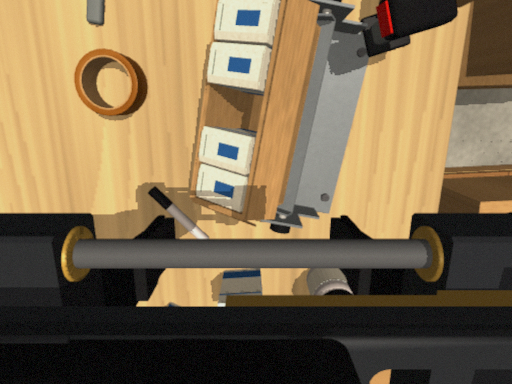

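Wrist view: pack5 (224,189), pack4 (228,151), gap (235,107), pack2 (239,65), pack1 (247,18, nearly cut at the top). The lone carton is partly hidden at (240,285). Next I'll fit the case frame.

Run:
```python
from h import *
f=np.load("w.npz");P=f["wp"];im=f["w"].astype(int)
hsv=cv2.cvtColor(f["w"],cv2.COLOR_RGB2HSV)
white=((hsv[...,1]<60)&(hsv[...,2]>110))|((hsv[...,0]>100)&(hsv[...,0]<130)&(hsv[...,1]>100))
T={}
A=[];b=[]
seeds=dict(p1=(247,18),p2=(239,65),p4=(228,151),p5=(224,189))
for i,(n,(u,v)) in enumerate(seeds.items()):
    c=np.median(P[v-4:v+5,u-6:u+7].reshape(-1,3),0)
    q=P[max(0,v-12):v+13,u-20:u+21].reshape(-1,3)   # flat middle part
    w=P[max(0,v-12):v+13,u-20:u+21]
    T[n]=q; 
    lab=(hsv[...,0]>100)&(hsv[...,0]<130)&(hsv[...,1]>100)
    L=np.zeros_like(lab);L[max(0,v-15):v+16,u-25:u+26]=1
    lc=P[lab&L].mean(0); print(n,"label",lc.round(4),(lab&L).sum())
    for p in q: A.append([p[0],p[1]]+[j==i for j in range(4)]);b.append(p[2])
A=np.array(A,float);b=np.array(b)
k=np.ones(len(b),bool)
for _ in range(6):
    x=np.linalg.lstsq(A[k],b[k],rcond=None)[0];r=b-A@x;k=abs(r)<max(.004,2*np.std(r[k]))
n=np.array([-x[0],-x[1],1]);n/=np.linalg.norm(n)
print("n",n.round(4),"tilt",np.degrees(np.arccos(n[2])),"az",np.degrees(np.arctan2(n[1],n[0])),"inl",k.mean(),np.std(r[k]))
# case axes
xh=-n[:2]/np.linalg.norm(n[:2]); 
y=np.array([-xh[1],xh[0],0]); X=np.cross(y,n)
M=np.stack([X,y,n]); print("X",X.round(4),"Y",y.round(4))
np.save("M.npy",M)
Q=P.reshape(-1,3)@M.T; Q=Q.reshape(P.shape)
for nn,(u,v) in seeds.items(): print(nn,"case z of top",np.median((T[nn]@M.T)[:,2]).round(4), "xy at seed",Q[v,u].round(4))
# white extents per row
cnt,lab,st,ce=cv2.connectedComponentsWithStats((white&(P[...,2]>.12)&(P[...,2]<.25)).astype(np.uint8))
for s in range(1,cnt):
    if st[s,4]>300:
        q=Q[lab==s]; print(st[s],q.mean(0).round(4),"lo",np.percentile(q,2,0).round(4),"hi",np.percentile(q,98,0).round(4))
# walls: brown profile along x at several rows
for v in (107,150,189,65):
    print(v,[(u,*(Q[v,u]*1000).astype(int).tolist()) for u in range(180,300,6)])
```

```text
p1 label [0.6003 0.1654 0.1757] 317
p2 label [0.5904 0.1161 0.18  ] 290
p4 label [0.5749 0.0175 0.1729] 227
p5 label [ 0.5684 -0.0316  0.1704] 202
n [-0.4854  0.0786  0.8707] tilt 29.454299643826225 az 170.79800192236655 inl 0.9895121951219512 0.0008944935478750145
X [ 0.8595 -0.1392  0.4917] Y [0.1599 0.9871 0.    ]
p1 case z of top -0.1255 xy at seed [ 0.5785  0.2591 -0.1259]
p2 case z of top -0.1231 xy at seed [ 0.5785  0.2092 -0.1233]
p4 case z of top -0.1274 xy at seed [ 0.5769  0.1091 -0.1283]
p5 case z of top -0.1319 xy at seed [ 0.5775  0.0597 -0.1306]
[ 214    0   66   46 2493] [ 0.5768  0.2568 -0.1268] lo [ 0.5372  0.237  -0.1373] hi [ 0.6079  0.2773 -0.1242]
[ 208   42   63   50 2530] [ 0.5761  0.2096 -0.1248] lo [ 0.5366  0.1871 -0.1384] hi [ 0.6071  0.2322 -0.1218]
[ 196  126   59   85 3641] [ 0.572   0.0891 -0.1308] lo [ 0.5344  0.0403 -0.1424] hi [ 0.6051  0.1326 -0.1263]
107 [(180, 401, 146, -226), (186, 410, 148, -231), (192, 419, 150, -236), (198, 427, 151, -242), (204, 526, 156, -134), (210, 529, 157, -143), (216, 530, 158, -155), (222, 530, 159, -168), (228, 530, 
[... 932 characters left out ...]
 591, 63, -132), (240, 599, 65, -132), (246, 605, 66, -138), (252, 615, 69, -134), (258, 620, 69, -140), (264, 624, 69, -149), (270, 628, 69, -157), (276, 633, 69, -165), (282, 613, 53, -236), (288, 615, 52, -253), (294, 786, 163, 190)]
65 [(180, 396, 214, -221), (186, 403, 216, -228), (192, 413, 218, -231), (198, 421, 219, -237), (204, 431, 221, -240), (210, 537, 206, -123), (216, 545, 206, -123), (222, 555, 207, -123), (228, 562, 208, -123), (234, 571, 208, -123), (240, 579, 209, -123), (246, 587, 209, -123), (252, 595, 210, -123), (258, 603, 210, -122), (264, 606, 212, -131), (270, 610, 214, -136), (276, 618, 214, -136), (282, 622, 216, -142), (288, 625, 218, -151), (294, 631, 219, -156)]
```

Run:
```python
from h import *
f=np.load("w.npz");S=np.load("s.npy");ims=np.load("im.npz")["s"]
def rep(P,im,nm):
    hsv=cv2.cvtColor(im,cv2.COLOR_RGB2HSV)
    box=(P[...,0]>.5)&(P[...,0]<.7)&(P[...,1]>-.33)&(P[...,1]<-.19)
    w=(hsv[...,1]<80)|((hsv[...,0]>100)&(hsv[...,0]<130))
    t=P[box&w&(P[...,2]>.104)&(P[...,2]<.118)]
    print(nm,len(t),t.mean(0).round(4),cv2.minAreaRect((t[:,:2]*1000).astype(np.float32)))
    lo=P[box&w&(P[...,2]>.02)&(P[...,2]<.1)]
    print(" sides extent",np.percentile(lo,[2,98],0).round(3).tolist())
    for sel,ax in (((lo[:,1]>np.percentile(lo[:,1],60)),0),):
        q=lo[sel]; p=np.polyfit(q[:,0],q[:,1],1); print(" +y face yaw deg",np.degrees(np.arctan(p[0])),"y at mean x",np.polyval(p,.588))
    red=P[(hsv[...,0]<8)&(hsv[...,1]>150)&(P[...,2]>.03)&(P[...,0]<.7)&(P[...,1]<-.2)]
    if len(red):print(" red",np.percentile(red,[2,98],0).round(3).tolist())
rep(f["dp"],f["d"],"side");rep(S,ims,"scene")
save(cv2.resize(f["d"][80:240,180:360],(720,640))[:600],"side1")
```

```text
side 256 [ 0.5866 -0.2557  0.1091] ((586.830078125, -258.7239990234375), (72.1017837524414, 50.45689392089844), 5.033530235290527)
 sides extent [[0.551, -0.255, 0.021], [0.619, -0.232, 0.099]]
 +y face yaw deg 1.8437646862579637 y at mean x -0.23488392901550334
 red [[0.586, -0.397, 0.034], [0.662, -0.345, 0.112]]
scene 179 [ 0.5899 -0.2546  0.11  ] ((588.07177734375, -257.05804443359375), (80.7079849243164, 50.76951599121094), 7.190077781677246)
 sides extent [[0.553, -0.277, 0.022], [0.626, -0.231, 0.098]]
 +y face yaw deg 1.910094061565526 y at mean x -0.23401419085454767
 red [[0.598, -0.406, 0.034], [0.664, -0.345, 0.114]]
```

View pics/side1.png

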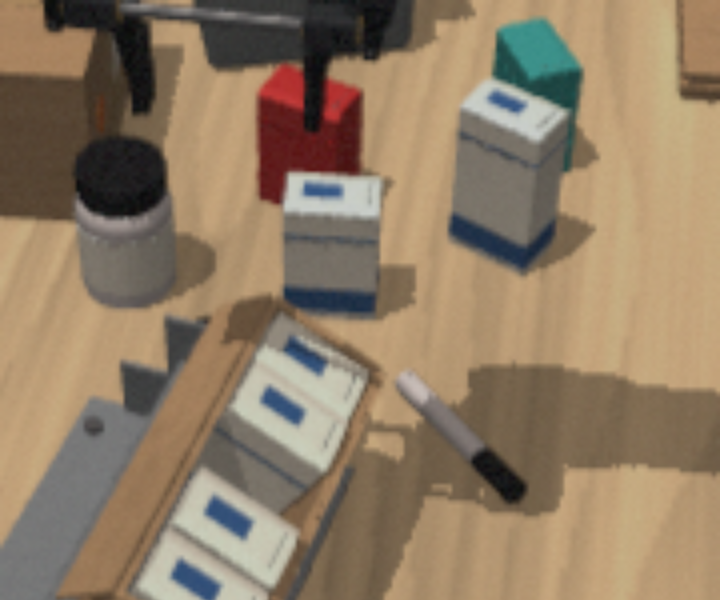

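The carton is at (0.588,-0.257) with yaw of about +3°, clear of the red box behind it at y<-0.345. I'll approach with the jaws across its 46 mm side.

```bash
python3 -m inch '[[1,-60,-5,0,0],[1,-60,-5,0,0],[1,-60,-5,0,0],[1,-60,-5,0,0],[1,-17,0,0,-0.18]]' >/dev/null; python3 -m inch '[[0.6,0,0,0,-0.18],[0.6,0,0,0,-0.18],[0.6,0,0,0,-0.18],[0.6,0,0,0,-0.18],[0.6,0,0,0,-0.18]]'>/dev/null;  python3 -m inch '[[0.6,0,0,0,-0.18],[0.6,0,0,0,-0.18],[0.6,0,0,0,-0.18],[0.6,0,0,0,0]]'
cat >> h.py <<'E'
def pose():
    s=ctrl.get_state(); r=R.from_rotvec(s["tool_rot"]).as_matrix()
    return s,r
def goto(p):
    s,r=pose(); print("t",s["time"],"pos",s["position"].round(4),"z",r[:,2].round(3),"yaw_y",np.degrees(np.arctan2(-r[0,1],r[1,1])).round(2),"need tool mm",(r.T@(np.array(p)-s["position"])*1000).round(1),"F",s["ft_force"].round(1),"w",round(s["grip_width"]*87,1))
E
python3 -c "
from h import *
goto([.588,-.257,.079])"
```

```text
time: 2.45
position: [0.5835, -0.2641, 0.313]
tool_rot: [0.157, -3.061, -0.036]
ft_force: [0.4, -0.5, -0.2]
grip_width: 0.799
t 2.45 pos [ 0.5835 -0.2641  0.313 ] z [-0.078  0.02  -0.997] yaw_y 5.8 need tool mm [-2.29e+01  2.00e-01  2.33e+02] F [ 0.4 -0.5 -0.2] w 69.5
```

```bash
python3 -m inch '[[0.6,-8,0,45,0.05],[0.6,-8,0,45,0],[0.6,-7,0,45,0],[0.6,0,0,0,0]]'; python3 -c "
from h import *
goto([.588,-.257,.079])"
```

```text
time: 2.95
position: [0.5944, -0.2595, 0.1676]
tool_rot: [0.054, -3.057, -0.036]
ft_force: [-0.2, 0.5, 0.4]
grip_width: 0.804
t 2.95 pos [ 0.5944 -0.2595  0.1676] z [-0.085  0.022 -0.996] yaw_y 1.98 need tool mm [-1.1  0.5 88.9] F [-0.2  0.5  0.4] w 70.0
```

```bash
python3 -m inch '[[0.6,0,0,35,0],[0.6,0,0,35,0],[0.6,0,0,16,0],[0.6,0,0,0,0]]'>/dev/null; python3 -c "
from h import *
goto([.588,-.257,.079])"; python3 -m inch '[[-0.2,0,0,0,0],[-0.5,0,0,0,0],[-0.5,0,0,0,0],[-0.5,0,0,0,0]]' 12;python3 -c "
from h import *
goto([.588,-.257,.079])"
```

```text
t 3.45 pos [ 0.5908 -0.2598  0.0864] z [-0.077  0.019 -0.997] yaw_y 1.56 need tool mm [2.2 2.7 7.7] F [-0.4 -0.4 -0.2] w 69.4
time: 3.95
position: [0.5941, -0.2611, 0.0919]
tool_rot: [0.041, -3.072, -0.026]
ft_force: [-0.1, 0.2, 0.1]
grip_width: 0.431
t 3.95 pos [ 0.5941 -0.2611  0.0919] z [-0.07   0.016 -0.997] yaw_y 1.51 need tool mm [ 5.1  4.  13.3] F [-0.1  0.2  0.1] w 37.5
```

```bash
python3 -c "
from h import *
a=ctrl.get_image('side');save(cv2.resize(a['color'][80:200,200:360],(800,600),interpolation=cv2.INTER_CUBIC),'side2')
goto([.588,-.257,.079])"
```

```text
t 4.0 pos [ 0.5941 -0.2611  0.0918] z [-0.07   0.016 -0.997] yaw_y 1.51 need tool mm [ 5.1  4.  13.3] F [ 0.4  0.2 -0.2] w 33.6
```

View pics/side2.png

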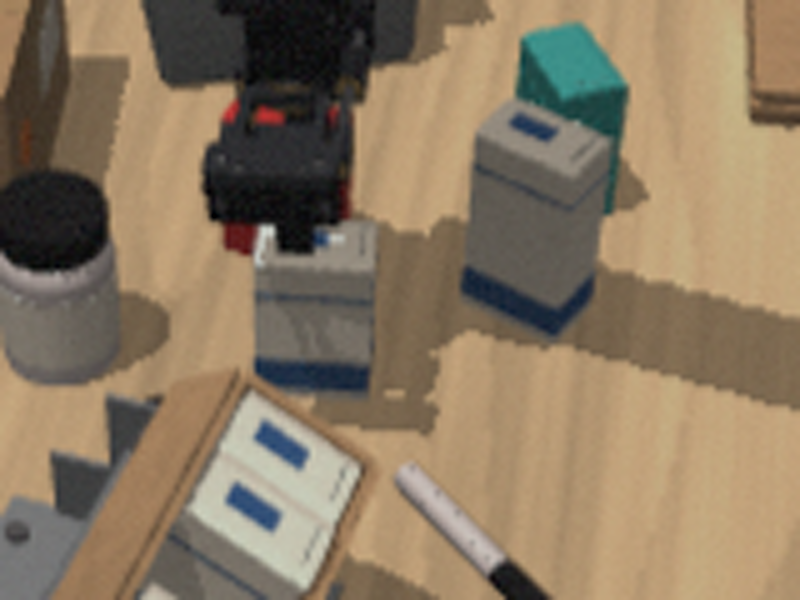

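```bash
python3 -c "
from h import *
a=ctrl.get_image('side');P=cloud(a)
for v in range(118,136): print(v,[tuple((P[v,u]*1000).astype(int).tolist())+(int(a['color'][v,u].sum()),) for u in range(254,266,2)])
goto([.588,-.257,.079])"
```

```text
118 [(598, -166, 219, 71), (593, -168, 219, 68), (588, -171, 217, 32), (583, -174, 215, 56), (577, -168, 221, 68), (571, -169, 221, 36)]
119 [(599, -169, 214, 75), (593, -169, 214, 48), (588, -168, 215, 49), (582, -169, 216, 47), (577, -168, 217, 43), (572, -173, 214, 68)]
120 [(600, -176, 204, 57), (594, -177, 204, 32), (589, -176, 205, 30), (583, -175, 207, 48), (578, -176, 207, 51), (572, -176, 208, 90)]
121 [(600, -176, 200, 53), (594, -172, 205, 56), (589, -175, 203, 47), (583, -177, 202, 48), (578, -176, 203, 62), (572, -174, 206, 117)]
122 [(600, -176, 196, 34), (594, -177, 197, 32), (589, -175, 199, 56), (583, -175, 200, 39), (578, -177, 200, 56), (572, -175, 201, 98)]
123 [(600, -174, 195, 56), (594, -175, 195, 44), (589, -176, 195, 48), (583, -175, 196, 48), (577, -173, 199, 76), (572, -176, 197, 46)]
124 [(600, -174, 191, 149), (594, -177, 190, 68), (589, -176, 191, 42), (583, -179, 190, 33), (578, -177, 192, 58), (572, -175, 194, 66)]
125 [(615, -266, 108, 478), (604, -234, 137, 36), (598, -234, 137, 76), (592, -233, 139, 44), (586, -237, 137, 102), (585, -272, 107, 230)]
[... 838 characters left out ...]
 414)]
132 [(610, -237, 106, 393), (604, -238, 105, 417), (598, -238, 106, 418), (592, -238, 108, 425), (587, -242, 105, 405), (580, -236, 111, 436)]
133 [(610, -234, 104, 323), (604, -237, 103, 334), (598, -238, 103, 338), (592, -239, 103, 373), (585, -233, 109, 355), (579, -235, 108, 365)]
134 [(610, -237, 98, 277), (604, -236, 99, 287), (597, -234, 102, 277), (592, -236, 102, 303), (585, -236, 103, 289), (580, -240, 100, 301)]
135 [(610, -237, 93, 278), (604, -237, 95, 277), (598, -238, 95, 279), (591, -235, 99, 276), (585, -236, 99, 280), (579, -234, 101, 284)]
t 4.05 pos [ 0.594  -0.261   0.0917] z [-0.07   0.016 -0.997] yaw_y 1.51 need tool mm [ 5.   4.  13.1] F [-0.6 -0.9 -0.6] w 29.3
```

```bash
python3 -c "
from h import *
s,r=pose()
a=ctrl.get_image('wrist');P=cloud(a)
c=-a['R'].T@a['t']
print('cam in tool',r.T@(c-s['position']), 'Rcam_tool',(a['R']@r).round(3).tolist())
s2,r2=pose();print(s['position'],s2['position'],s2['joint_positions'].round(3),s2['joint_torque'].round(1))
save(a['color'],'wrist2')"
```

```text
cam in tool [ 0.06895664 -0.00045663 -0.19089725] Rcam_tool [[-0.0, 1.0, 0.001], [-0.969, 0.0, -0.247], [-0.247, -0.001, 0.969]]
[ 0.59398772 -0.26103683  0.09165542] [ 0.59382576 -0.26099373  0.09143983] [ 0.456  0.441 -0.118  1.5    0.062  1.275  1.925] [ -0.  -53.6  -1.1 -29.5   0.1   0.4  -0. ]
```

View pics/wrist2.png

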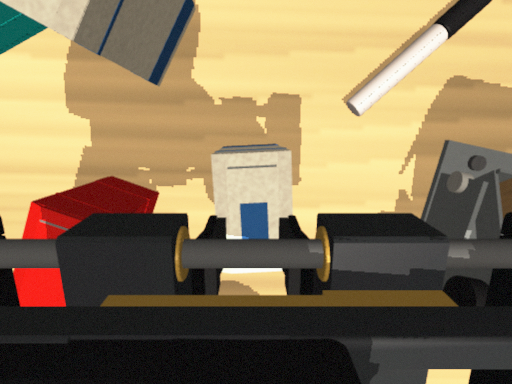

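```bash
python3 -c "
from h import *
a=ctrl.get_image('wrist');P=cloud(a)
for v in range(145,280,9): print(v,[tuple((P[v,u]*1000).astype(int).tolist())+(int(a['color'][v,u].sum()),) for u in (205,215,232,252,272,288,300)])
goto([.588,-.257,.079])"
```

```text
145 [(550, -304, 0, 450), (550, -295, 0, 452), (549, -279, 1, 403), (548, -261, 22, 269), (547, -245, 33, 274), (548, -228, 0, 442), (548, -217, 1, 555)]
154 [(558, -304, 1, 449), (550, -283, 111, 489), (550, -274, 111, 563), (550, -263, 111, 630), (549, -251, 112, 603), (549, -242, 110, 610), (556, -216, 0, 558)]
163 [(566, -304, 0, 443), (555, -284, 109, 605), (555, -274, 112, 631), (555, -262, 111, 639), (554, -251, 112, 621), (554, -242, 109, 606), (564, -215, 0, 615)]
172 [(575, -304, 1, 402), (561, -284, 110, 593), (560, -274, 111, 622), (560, -262, 111, 612), (560, -251, 112, 609), (560, -241, 109, 614), (573, -215, 0, 644)]
181 [(583, -304, 0, 447), (566, -284, 109, 595), (565, -274, 111, 630), (565, -262, 112, 616), (565, -251, 112, 617), (565, -241, 109, 597), (581, -215, 0, 443)]
190 [(592, -304, 0, 567), (571, -284, 109, 591), (570, -274, 112, 624), (570, -262, 113, 638), (570, -251, 112, 610), (570, -241, 110, 612), (590, -214, 0, 624)]
199 [(601, -304, 0, 621), (577, -284, 109, 622), (576, -273, 113, 604), (576, -262, 112, 610), (575, -250, 112, 626), (576, -241, 108, 6
[... 757 characters left out ...]
7, 202), (567, -258, 207, 205), (567, -254, 208, 202), (567, -251, 208, 204)]
253 [(570, -276, 208, 226), (569, -273, 209, 233), (570, -269, 208, 240), (569, -264, 209, 249), (569, -258, 209, 240), (569, -254, 209, 244), (569, -251, 209, 241)]
262 [(572, -276, 210, 236), (572, -274, 209, 230), (572, -269, 209, 227), (572, -264, 208, 236), (571, -258, 209, 224), (572, -254, 209, 235), (571, -251, 209, 228)]
271 [(590, -281, 176, 30), (594, -277, 169, 141), (621, -273, 111, 754), (620, -261, 112, 754), (672, -238, 0, 733), (593, -248, 169, 135), (589, -244, 177, 19)]
t 4.15 pos [ 0.5938 -0.261   0.0913] z [-0.071  0.016 -0.997] yaw_y 1.51 need tool mm [ 4.8  3.9 12.7] F [-0.3  0.5  0.7] w 24.6
```

```bash
python3 -c "
from h import *
f=np.load('w.npz');P=f['wp'];im=f['w']
# wrist1: tool vertical; cam in tool ~ (.069,0,-.191)
cam=np.array([.60957,.06688,.55308]); r=R.from_rotvec([-2.217,-2.217,.011]).as_matrix()
T=(P-cam)@r+np.array([.069,-.0005,-.191])
for nm,T,im in (('w1',T,im),):
  k=(np.abs(T[...,0])<.04)&(np.abs(T[...,1])<.08)&(T[...,2]<.03)&(T[...,2]>-.06)
  v,u=np.nonzero(k); 
  for lo,hi in ((-.08,0),(0,.08)):
    j=(T[k][:,1]>lo)&(T[k][:,1]<hi); q=T[k][j]; 
    if len(q): i=np.argsort(-q[:,2])[:6]; print(nm,(q[i]*1000).round(0).tolist(),list(zip(u[j][i],v[j][i])))
S=np.load('d.npy');q=S.reshape(-1,3)
for lo,hi in ((.59,.63),(.67,.72)):
  w=q[(q[:,0]>lo)&(q[:,0]<hi)&(abs(q[:,1])<.03)&(q[:,2]>.15)]; print(len(w), np.sort(w[:,2])[:12].round(3))
a=ctrl.get_image('wrist')
cv2.imwrite('pics/wf.png',cv2.resize(np.vstack([im[190:300,100:420],a['color'][150:300,100:420]]),(800,600))[...,::-1])
"
```

```text
w1 [[11.0, -47.0, -28.0], [9.0, -45.0, -28.0], [11.0, -49.0, -28.0], [3.0, -44.0, -28.0], [11.0, -44.0, -29.0], [11.0, -47.0, -29.0]] [(np.int64(170), np.int64(217)), (np.int64(174), np.int64(220)), (np.int64(166), np.int64(217)), (np.int64(175), np.int64(231)), (np.int64(174), np.int64(217)), (np.int64(169), np.int64(217))]
w1 [[11.0, 47.0, -27.0], [11.0, 44.0, -28.0], [11.0, 43.0, -28.0], [2.0, 43.0, -29.0], [11.0, 45.0, -29.0], [11.0, 46.0, -29.0]] [(np.int64(338), np.int64(217)), (np.int64(332), np.int64(217)), (np.int64(331), np.int64(218)), (np.int64(330), np.int64(233)), (np.int64(334), np.int64(217)), (np.int64(336), np.int64(217))]
1614 [0.159 0.16  0.161 0.162 0.163 0.164 0.164 0.164 0.165 0.166 0.166 0.166]
778 [0.219 0.219 0.221 0.222 0.223 0.223 0.223 0.225 0.225 0.225 0.226 0.228]
```

View pics/wf.png

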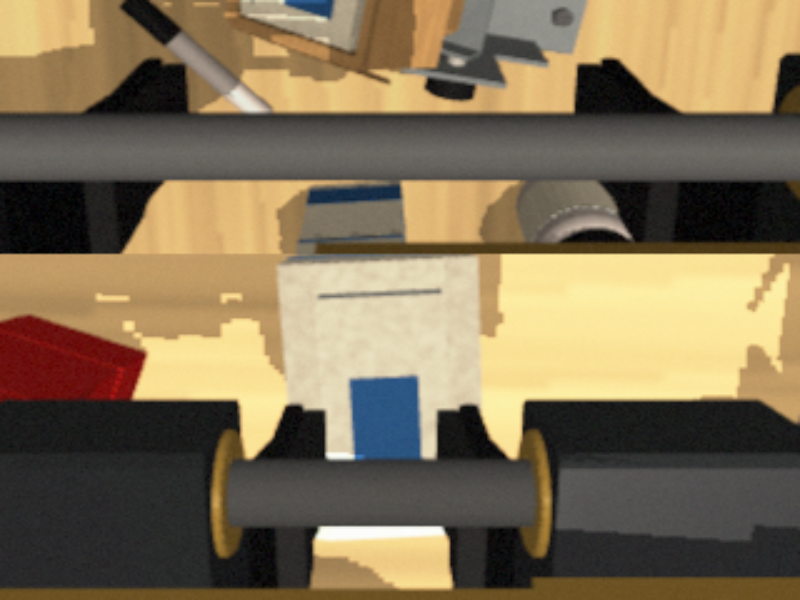

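The wrist and side depth both show the real fingertips about 27 mm behind the reported TCP, at every opening. The fingers therefore closed above the lid without touching it. I'll use that offset, reopen and go lower.

```bash
python3 -m inch '[[0.6,4,0,-10,0],[0.6,0,0,0,0],[0.6,0,0,0,0],[0.6,0,0,0,0],[0.6,0,0,0,0]]' 12 >/dev/null; python3 -c "
from h import *
goto([.586,-.262,.055])"; python3 -m inch '[[0.6,0,0,0,0]]'; python3 -c "
from h import *
goto([.586,-.262,.055])"
```

```text
t 4.825 pos [ 0.5901 -0.2612  0.1022] z [-0.071  0.016 -0.997] yaw_y 1.5 need tool mm [ 0.8 -1.5 47.3] F [0.  0.6 0.6] w 64.8
time: 4.95
position: [0.59, -0.2612, 0.102]
tool_rot: [0.041, -3.07, -0.026]
ft_force: [1.4, 0.3, -1.0]
grip_width: 0.778
t 4.95 pos [ 0.59   -0.2612  0.102 ] z [-0.071  0.016 -0.997] yaw_y 1.5 need tool mm [ 0.7 -1.5 47.2] F [ 1.4  0.3 -1. ] w 67.7
```

```bash
python3 -m inch '[[0.6,0,-1,20,0],[0.6,0,0,20,0],[0.6,0,0,10,0],[0.6,0,0,4,0]]' >/dev/null; python3 -c "
from h import *
goto([.586,-.262,.055])"; python3 -m inch '[[-0.5,0,0,0,0],[-0.5,0,0,0,0],[-0.5,0,0,0,0],[-0.5,0,0,0,0],[-0.5,0,0,0,0]]' 12;python3 -c "
from h import *
goto([.588,-.257,.055])"
```

```text
t 5.45 pos [ 0.5849 -0.2611  0.0432] z [-0.073  0.017 -0.997] yaw_y 1.5 need tool mm [ -0.2  -0.7 -11.8] F [ 0.  -0.1  0.5] w 69.4
time: 6.08
position: [0.5855, -0.2611, 0.0439]
tool_rot: [0.042, -3.069, -0.027]
ft_force: [0.1, 0.4, -1.2]
grip_width: 0.537
t 6.075 pos [ 0.5855 -0.2611  0.0439] z [-0.072  0.017 -0.997] yaw_y 1.51 need tool mm [ -1.8   4.2 -11.2] F [ 0.1  0.4 -1.2] w 46.7
```

```bash
python3 -m inch '[[0.4,0,0,0,0],[0.4,0,0,-6,0],[0.4,0,0,-5,0],[0.4,0,0,0,0]]' 12 >/dev/null; python3 -c "
from h import *
goto([.586,-.262,.055])"; python3 -m inch '[[-0.5,0,0,0,0],[-0.5,0,0,0,0],[-0.5,0,0,0,0],[-0.5,0,0,0,0]]' 12;python3 -c "
from h import *
goto([.588,-.262,.055])"
```

```text
t 6.575 pos [ 0.5872 -0.2617  0.0569] z [-0.07   0.016 -0.997] yaw_y 1.51 need tool mm [ 1.1 -0.3  2. ] F [ 0.2 -0.3 -0.4] w 60.8
time: 7.08
position: [0.5873, -0.2614, 0.057]
tool_rot: [0.042, -3.071, -0.026]
ft_force: [-0.4, -0.6, 1.8]
grip_width: 0.535
t 7.075 pos [ 0.5873 -0.2614  0.057 ] z [-0.07   0.016 -0.997] yaw_y 1.52 need tool mm [-0.9 -0.6  2. ] F [-0.4 -0.6  1.8] w 46.6
```

Gripped at 46.6 mm, with the tips about 28 mm below the top. The tool itself can't be tilted, so I'll pivot the carton about its near bottom edge on the bench to match the case's 29.5°.

```bash
python3 -m inch '[[-0.5,9,0,-2,0],[-0.5,9,0,-1.5,0],[-0.5,10,0,-0.5,0],[-0.5,10,0,0,0]]' 10;python3 -m inch '[[-0.5,9,0,1,0],[-0.5,9,0,1.5,0],[-0.5,0,0,0,0]]' 10; python3 -c "
from h import *
goto([.532,-.262,.063])
for n in ('scene',):
  a=ctrl.get_image(n);save(cv2.resize(a['color'][120:220,150:290],(700,500),interpolation=cv2.INTER_CUBIC),'sc3')"
```

```text
time: 7.58
position: [0.5453, -0.2623, 0.0619]
tool_rot: [0.041, -3.067, -0.028]
ft_force: [0.5, -0.0, -3.1]
grip_width: 0.533
time: 7.95
position: [0.5244, -0.2632, 0.0607]
tool_rot: [0.039, -3.067, -0.028]
ft_force: [1.4, 0.3, -2.3]
grip_width: 0.53
t 7.95 pos [ 0.5244 -0.2632  0.0607] z [-0.075  0.017 -0.997] yaw_y 1.42 need tool mm [-7.4  1.1 -2.9] F [ 1.4  0.3 -2.3] w 46.1
```

View pics/sc3.png

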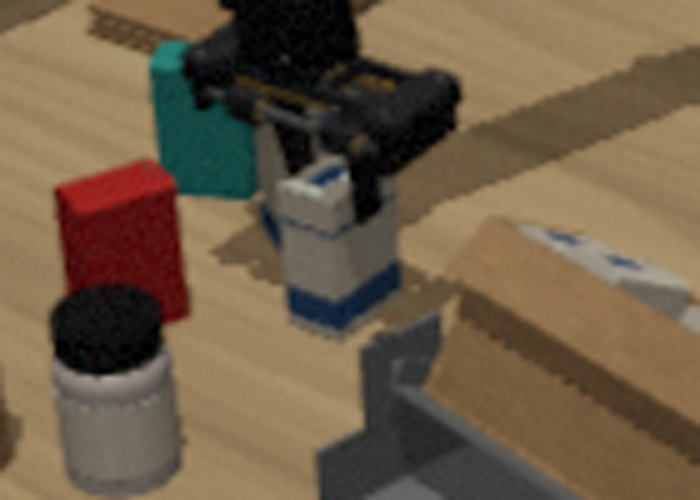

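```bash
cat >> h.py <<'E'
def tiltfit(c=None):
    s,r=pose(); c=s["position"]-.046*r[:,2]
    out=[]
    for nm in ("scene","side"):
        a=ctrl.get_image(nm);P=cloud(a);hsv=cv2.cvtColor(a["color"],cv2.COLOR_RGB2HSV)
        w=((hsv[...,1]<70)&(hsv[...,2]>70))|((hsv[...,0]>100)&(hsv[...,0]<130)&(hsv[...,1]>80))
        k=w&(np.abs(P[...,1]-c[1])<.045)&(np.abs(P[...,0]-c[0])<.11)&(P[...,2]<c[2]-.005)&(P[...,2]>max(.012,c[2]-.13))
        q=P[k]
        if nm=="scene":   # +x face: RANSAC plane with normal ~x
            best=0;rng=np.random.default_rng(0)
            for _ in range(400):
                p=q[rng.choice(len(q),3,False)];n=np.cross(p[1]-p[0],p[2]-p[0]);l=np.linalg.norm(n)
                if l<1e-6: continue
                n/=l; n*=np.sign(n[0])
                if n[0]<.7: continue
                i=abs((q-p[0])@n)<.003
                if i.sum()>best: best=i.sum();B=q[i]
            n=np.linalg.svd(B-B.mean(0))[2][2];n*=np.sign(n[0])
            print("+x face n",n.round(3),"tilt",np.degrees(np.arcsin(n[2])).round(1),"yaw",np.degrees(np.arctan2(n[1],n[0])).round(1),best,len(q))
        else:  # silhouette of +y face
            q=q[q[:,1]>np.percentile(q[:,1],90)-.012]; m=cv2.minAreaRect((q[:,[0,2]]*1000).astype(np.float32)); print("+y face x-z rect",m)
            p=np.polyfit(q[:,0],q[:,1],1);print(" +y face yaw",np.degrees(np.arctan(p[0])).round(1))
E
python3 -c "
from h import *
tiltfit()"
python3 -m inch '[[-0.5,0,0,0,0],[-0.5,0,0,-20,0],[-0.5,0,0,-40,0],[-0.5,0,0,-40,0],[-0.5,0,0,-40,0]]' 25;python3 -m inch '[[-0.5,0,0,-40,0],[-0.5,0,0,-30,0],[-0.5,0,0,0,0],[-0.5,0,0,0,0]]'; python3 -c "
from h import *
goto([.532,-.262,.063])
tiltfit()"
```

```text
+x face n [0.999 0.025 0.033] tilt 1.9 yaw 1.4 181 440
+y face x-z rect ((524.5603637695312, 56.79607391357422), (71.91868591308594, 89.31621551513672), 0.02420368790626526)
 +y face yaw 3.6
time: 8.72
position: [0.5353, -0.2633, 0.1994]
tool_rot: [0.044, -3.06, -0.035]
ft_force: [1.1, -0.4, -3.3]
grip_width: 0.529
time: 9.22
position: [0.5435, -0.2645, 0.2733]
tool_rot: [0.047, -3.065, -0.032]
ft_force: [-0.4, 0.8, -2.3]
grip_width: 0.531
t 9.225 pos [ 0.5435 -0.2645  0.2733] z [-0.076  0.02  -0.997] yaw_y 1.71 need tool mm [ -4.4  -1.7 210.6] F [-0.4  0.8 -2.3] w 46.2
+x face n [1.    0.004 0.014] tilt 0.8 yaw 0.2 245 598
+y face x-z rect ((542.7299194335938, 263.31719970703125), (72.12026977539062, 101.43492889404297), 0.2276468127965927)
 +y face yaw 3.5
```

The carton didn't pivot. It just slid on the bench with the grip (tilt about 1°). The new plan is to let the case's high rim edge push up on the carton's far bottom edge, which turns it in the pads. First I'll move over the case and turn to the case yaw (-9.2°).

```bash
python3 -m inch '[[-0.5,0,20,-15,0],[-0.5,0,40,-10,0],[-0.5,0,45,0,0],[-0.5,-10,45,0,0],[-0.5,-10,45,0,0]]' >/dev/null;python3 -m inch '[[-0.5,-10,45,0,0],[-0.5,-10,40,0,0],[-0.5,-5,20,0,0.09],[-0.5,0,0,0,0.09],[-0.5,0,0,0,0]]'; python3 -c "
from h import *
goto([.5874,.0669,.262])
"
```

```text
time: 10.58
position: [0.5763, 0.0626, 0.3051]
tool_rot: [-0.215, -3.05, -0.032]
ft_force: [-0.1, -1.2, -2.6]
grip_width: 0.529
t 10.575 pos [0.5763 0.0626 0.3051] z [-0.082  0.026 -0.996] yaw_y -8.1 need tool mm [-14.    5.2  42.1] F [-0.1 -1.2 -2.6] w 46.0
```

```bash
python3 -m inch '[[-0.5,-7,3,20,0.02],[-0.5,-6,2,18,0],[-0.5,0,0,0,0],[-0.5,0,0,0,0]]' 10; python3 -c "
from h import *
goto([.5874,.0669,.252])
M=np.load('M.npy')
a=ctrl.get_image('side');P=cloud(a);Q=P@M.T
hsv=cv2.cvtColor(a['color'],cv2.COLOR_RGB2HSV)
s,r=pose();g=s['position']-.046*r[:,2]
w=((hsv[...,1]<70)&(hsv[...,2]>70))|((hsv[...,0]>100)&(hsv[...,0]<130)&(hsv[...,1]>80))
k=w&(np.linalg.norm(P[...,:2]-g[:2],axis=-1)<.06)&(P[...,2]<g[2]-.01)&(P[...,2]>g[2]-.12)
q=P[k];h=np.stack([[.987,-.16],[.16,.987]])@q[:,:2].T
print(len(q),'hx',np.percentile(h[0],[1,99]).round(4),'hy',np.percentile(h[1],[2,50,98]).round(4),'z',np.percentile(q[:,2],[1,99]).round(4))
f=h[1]>np.median(h[1])-.004; p=np.polyfit(h[0][f],h[1][f],1);print('rel yaw',np.degrees(p[0]))
for n,lo,hi in (('p2',.187,.235),('p1',.235,.29)):
  k=w&(Q[...,1]>lo)&(Q[...,1]<hi)&(abs(Q[...,0]-.572)<.03)&(Q[...,2]>-.145)&(Q[...,2]<-.115); print(n,k.sum(),np.percentile(Q[k],[2,50,98],0).round(4).tolist() if k.sum() else '')
save(cv2.resize(a['color'][120:280,160:360],(750,600),interpolation=cv2.INTER_CUBIC),'side3')
"
```

```text
time: 11.08
position: [0.5863, 0.0666, 0.2622]
tool_rot: [-0.244, -3.045, -0.03]
ft_force: [0.3, -0.2, -2.8]
grip_width: 0.533
t 11.075 pos [0.5863 0.0666 0.2622] z [-0.085  0.026 -0.996] yaw_y -9.2 need tool mm [-1.9  0.3 10.1] F [ 0.3 -0.2 -2.8] w 46.3
903 hx [0.5313 0.603 ] hy [0.1433 0.1825 0.1879] z [0.1892 0.2962]
rel yaw 3.102882386830798
p2 412 [[0.5431, 0.1903, -0.1347], [0.5721, 0.2166, -0.1259], [0.6008, 0.2344, -0.1223]]
p1 497 [[0.5432, 0.237, -0.1402], [0.5719, 0.2669, -0.1286], [0.601, 0.2856, -0.1245]]
```

View pics/side3.png

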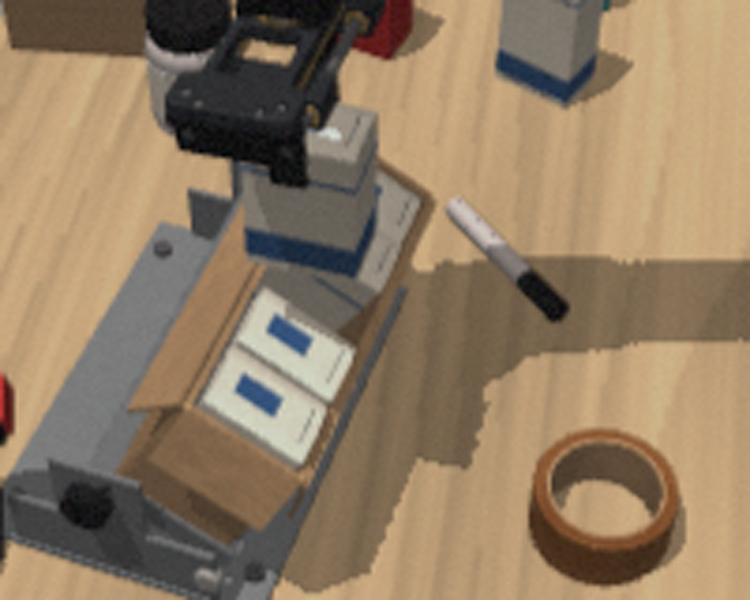

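The side view shows the carton (310,200) lined up over the gap between pack2 (288,335) and pack4, about 6 mm over the high rim. Now I'll lower onto the rim edge so that it tips.

```bash
python3 -m inch '[[-0.5,0,0,8,0],[-0.5,0,0,5,0],[-0.5,0,0,3,0]]' 10;python3 -m inch '[[-0.5,0,0,3,0],[-0.5,0,0,3,0]]';python3 -m inch '[[-0.5,0,0,3,0],[-0.5,0,0,3,0]]'; python3 -c "
from h import *
goto([.5874,.0669,.240])
tiltfit()"
```

```text
time: 11.5
position: [0.5853, 0.0666, 0.2462]
tool_rot: [-0.245, -3.047, -0.03]
ft_force: [0.7, -0.9, -2.2]
grip_width: 0.53
time: 11.75
position: [0.5847, 0.067, 0.2403]
tool_rot: [-0.245, -3.047, -0.03]
ft_force: [-3.3, 0.5, 5.2]
grip_width: 0.527
time: 12.0
position: [0.5839, 0.0685, 0.2394]
tool_rot: [-0.243, -3.05, -0.032]
ft_force: [-3.8, -1.0, 8.8]
grip_width: 0.529
t 12.0 pos [0.5839 0.0685 0.2394] z [-0.08   0.028 -0.996] yaw_y -9.15 need tool mm [-3.7 -1.  -0.9] F [-3.8 -1.   8.8] w 46.1
+x face n [ 0.986 -0.168  0.017] tilt 1.0 yaw -9.7 317 765
+y face x-z rect ((588.4483032226562, 219.5414581298828), (76.30723571777344, 124.27923583984375), 3.717282295227051)
 +y face yaw -0.2
```

```bash
python3 -m inch '[[-0.5,0,0,3,0],[-0.5,0,0,4,0]]' 5;python3 -m inch '[[-0.5,0,0,4,0],[-0.5,0,0,4,0]]';python3 -m inch '[[-0.5,0,0,4,0]]'; python3 -c "
from h import *
goto([.5874,.0669,.240])
tiltfit()"
```

```text
time: 12.35
position: [0.5833, 0.069, 0.2373]
tool_rot: [-0.243, -3.054, -0.032]
ft_force: [-4.0, -0.2, 6.5]
grip_width: 0.529
time: 12.6
position: [0.5823, 0.0691, 0.2339]
tool_rot: [-0.242, -3.056, -0.031]
ft_force: [-3.1, -0.5, 5.6]
grip_width: 0.527
time: 12.72
position: [0.5817, 0.0692, 0.2322]
tool_rot: [-0.242, -3.057, -0.031]
ft_force: [-4.1, -0.9, 6.6]
grip_width: 0.531
t 12.725 pos [0.5817 0.0692 0.2322] z [-0.073  0.026 -0.997] yaw_y -9.08 need tool mm [-5.3 -1.3 -8.3] F [-4.1 -0.9  6.6] w 46.2
+x face n [ 0.992 -0.101  0.073] tilt 4.2 yaw -5.8 299 755
+y face x-z rect ((605.2693481445312, 216.58795166015625), (117.98475646972656, 123.84266662597656), 5.671545505523682)
 +y face yaw 5.7
```

```bash
cat >> h.py <<'E'
def prof():
    s,r=pose(); g=s["position"]-.046*r[:,2]; H=np.array([[.987,-.16],[.16,.987]]); hg=H@g[:2]
    print("TCP h",(H@s["position"][:2]).round(4),"z",s["position"][2].round(4),"grip pt h",hg.round(4),"z",g[2].round(4))
    for nm in ("scene","side"):
        a=ctrl.get_image(nm);P=cloud(a);hsv=cv2.cvtColor(a["color"],cv2.COLOR_RGB2HSV)
        w=((hsv[...,1]<60)&(hsv[...,2]>85))|((hsv[...,0]>105)&(hsv[...,0]<130)&(hsv[...,1]>80))
        hx=P[...,0]*.987-P[...,1]*.16; hy=P[...,0]*.16+P[...,1]*.987
        k=w&(abs(hy-hg[1])<.027)&(abs(hx-hg[0])<.09)&(P[...,2]>g[2]-.13)&(P[...,2]<g[2]+.06)
        print(nm,k.sum())
        for z in np.arange(g[2]+.05,g[2]-.125,-.012):
            j=k&(abs(P[...,2]-z)<.006)
            if j.sum()>5: print("  z %.3f n %d hx %s hy %s"%(z,j.sum(),np.percentile(hx[j],[3,50,97]).round(3),np.percentile(hy[j],[5,50,95]).round(3)))
E
python3 -c "
from h import *
prof()"
```

```text
TCP h [0.563  0.1614] z 0.2319 grip pt h [0.5665 0.1608] z 0.2778
scene 702
  z 0.292 n 102 hx [0.556 0.586 0.595] hy [0.145 0.164 0.184]
  z 0.280 n 51 hx [0.585 0.592 0.596] hy [0.145 0.168 0.187]
  z 0.268 n 42 hx [0.532 0.593 0.596] hy [0.146 0.167 0.185]
  z 0.256 n 57 hx [0.563 0.594 0.598] hy [0.144 0.167 0.186]
  z 0.244 n 93 hx [0.536 0.592 0.6  ] hy [0.148 0.183 0.187]
  z 0.232 n 103 hx [0.534 0.592 0.6  ] hy [0.144 0.183 0.187]
  z 0.220 n 93 hx [0.533 0.592 0.601] hy [0.145 0.183 0.187]
  z 0.208 n 54 hx [0.535 0.598 0.603] hy [0.144 0.181 0.187]
  z 0.196 n 70 hx [0.54  0.592 0.604] hy [0.145 0.183 0.187]
  z 0.184 n 35 hx [0.551 0.6   0.604] hy [0.147 0.183 0.187]
side 916
  z 0.292 n 156 hx [0.521 0.537 0.553] hy [0.147 0.167 0.182]
  z 0.280 n 96 hx [0.521 0.532 0.553] hy [0.145 0.182 0.186]
  z 0.268 n 54 hx [0.522 0.535 0.553] hy [0.158 0.184 0.186]
  z 0.256 n 44 hx [0.523 0.543 0.595] hy [0.155 0.184 0.187]
  z 0.244 n 108 hx [0.524 0.552 0.593] hy [0.16  0.184 0.187]
  z 0.232 n 112 hx [0.526 0.557 0.595] hy [0.157 0.184 0.186]
  z 0.220 n 104 hx [0.527 0.56  0.598] hy [0.176 0.184 0.186]
  z 0.208 n 75 hx [0.528 0.566 0.597] hy [0.162 0.185 0.186]
  z 0.196 n 86 hx [0.529 0.565 0.6  ] hy [0.17  0.184 0.186]
  z 0.184 n 66 hx [0.534 0.567 0.6  ] hy [0.181 0.184 0.186]
  z 0.172 n 9 hx [0.532 0.539 0.581] hy [0.16  0.183 0.184]
```

The profile shows a 5° lean so far. It also shows the carton 3–4 mm too far left and about 7 mm over the rim. At 5–6° it just fits between the two rim edges, which will then force it to turn. I'll shift and lower it.

```bash
python3 -m inch '[[-0.5,4,-3,-3,0],[-0.5,3,-2,0,0],[-0.5,0,0,5,0]]' 9;python3 -m inch '[[-0.5,0,0,8,0],[-0.5,0,0,8,0],[-0.5,0,0,8,0]]';python3 -m inch '[[-0.5,0,0,8,0]]'; python3 -c "
from h import *
prof()"
```

```text
time: 13.3
position: [0.5739, 0.0651, 0.2308]
tool_rot: [-0.242, -3.059, -0.031]
ft_force: [0.3, 0.4, -2.4]
grip_width: 0.524
time: 13.68
position: [0.572, 0.0668, 0.2043]
tool_rot: [-0.241, -3.058, -0.033]
ft_force: [1.5, 2.0, -1.8]
grip_width: 0.53
time: 13.8
position: [0.5717, 0.067, 0.1959]
tool_rot: [-0.241, -3.059, -0.033]
ft_force: [3.6, -0.7, 12.3]
grip_width: 0.53
TCP h [0.5535 0.1576] z 0.1959 grip pt h [0.5569 0.1569] z 0.2417
scene 540
  z 0.256 n 106 hx [0.552 0.577 0.585] hy [0.139 0.161 0.181]
  z 0.244 n 48 hx [0.574 0.583 0.587] hy [0.141 0.165 0.182]
  z 0.232 n 34 hx [0.522 0.584 0.589] hy [0.139 0.16  0.182]
  z 0.220 n 55 hx [0.538 0.585 0.589] hy [0.138 0.165 0.183]
  z 0.208 n 85 hx [0.525 0.584 0.59 ] hy [0.145 0.179 0.183]
  z 0.196 n 95 hx [0.525 0.583 0.592] hy [0.141 0.179 0.183]
  z 0.184 n 84 hx [0.529 0.587 0.593] hy [0.135 0.179 0.183]
  z 0.172 n 20 hx [0.524 0.541 0.589] hy [0.151 0.18  0.182]
  z 0.160 n 8 hx [0.527 0.538 0.544] hy [0.179 0.181 0.183]
side 779
  z 0.256 n 171 hx [0.513 0.527 0.542] hy [0.139 0.162 0.18 ]
  z 0.244 n 66 hx [0.512 0.52  0.542] hy [0.137 0.179 0.182]
  z 0.232 n 48 hx [0.514 0.525 0.543] hy [0.159 0.179 0.182]
  z 0.220 n 41 hx [0.515 0.53  0.581] hy [0.151 0.181 0.183]
  z 0.208 n 99 hx [0.516 0.547 0.586] hy [0.16  0.18  0.182]
  z 0.196 n 111 hx [0.517 0.547 0.586] hy [0.152 0.18  0.183]
  z 0.184 n 103 hx [0.518 0.55  0.589] hy [0.163 0.18  0.183]
  z 0.172 n 59 hx [0.52  0.547 0.583] hy [0.178 0.181 0.183]
  z 0.160 n 46 hx [0.52  0.538 0.565] hy [0.172 0.181 0.183]
  z 0.148 n 16 hx [0.523 0.529 0.544] hy [0.179 0.18  0.182]
  z 0.136 n 8 hx [0.522 0.532 0.611] hy [0.133 0.143 0.179]
  z 0.124 n 7 hx [0.612 0.614 0.617] hy [0.131 0.133 0.134]
```

The near bottom edge has landed on the low rim, so it needs a bit more tilt. I'll go back to the high rim edge and this time roll about it, with most of the motion towards the robot, so friction helps.

```bash
python3 -m inch '[[-0.5,0,0,-22,0],[-0.5,0,0,-20,0],[-0.5,-6,1,0,0],[-0.5,-6,1,0,0]]' 9 >/dev/null;python3 -m inch '[[-0.5,0,0,4,0],[-0.5,0,0,4,0]]';  python3 -c "
from h import *
prof()" | head -1;python3 -m inch '[[-0.5,0,0,4,0]]' 6; python3 -c "
from h import *
prof()"
```

```text
time: 14.65
position: [0.5833, 0.0656, 0.2296]
tool_rot: [-0.241, -3.05, -0.029]
ft_force: [-6.3, -0.1, 11.8]
grip_width: 0.53
TCP h [0.5653 0.1581] z 0.2296 grip pt h [0.5691 0.1575] z 0.2755
time: 14.88
position: [0.582, 0.0659, 0.2269]
tool_rot: [-0.24, -3.049, -0.029]
ft_force: [-5.2, -0.1, 7.1]
grip_width: 0.529
TCP h [0.5639 0.1582] z 0.2269 grip pt h [0.5678 0.1577] z 0.2728
scene 687
  z 0.299 n 33 hx [0.568 0.583 0.59 ] hy [0.147 0.163 0.178]
  z 0.287 n 73 hx [0.568 0.588 0.592] hy [0.139 0.16  0.183]
  z 0.275 n 53 hx [0.584 0.591 0.595] hy [0.138 0.16  0.183]
  z 0.263 n 46 hx [0.528 0.594 0.598] hy [0.139 0.162 0.183]
  z 0.251 n 71 hx [0.532 0.595 0.599] hy [0.142 0.172 0.183]
  z 0.239 n 97 hx [0.533 0.594 0.601] hy [0.141 0.18  0.184]
  z 0.227 n 99 hx [0.536 0.596 0.604] hy [0.142 0.181 0.183]
  z 0.215 n 75 hx [0.538 0.597 0.606] hy [0.141 0.18  0.184]
  z 0.203 n 66 hx [0.544 0.601 0.607] hy [0.141 0.18  0.184]
  z 0.191 n 59 hx [0.543 0.605 0.609] hy [0.141 0.174 0.184]
  z 0.179 n 13 hx [0.54 0.58 0.6 ] hy [0.179 0.181 0.184]
side 894
  z 0.287 n 186 hx [0.52  0.536 0.554] hy [0.142 0.164 0.18 ]
  z 0.275 n 99 hx [0.517 0.528 0.554] hy [0.144 0.18  0.183]
  z 0.263 n 49 hx [0.52  0.534 0.553] hy [0.16  0.181 0.182]
  z 0.251 n 41 hx [0.522 0.545 0.593] hy [0.15  0.182 0.183]
  z 0.239 n 101 hx [0.526 0.557 0.594] hy [0.179 0.181 0.183]
  z 0.227 n 103 hx [0.527 0.561 0.598] hy [0.179 0.181 0.184]
  z 0.215 n 88 hx [0.53  0.564 0.601] hy [0.179 0.181 0.184]
  z 0.203 n 83 hx [0.533 0.572 0.603] hy [0.179 0.182 0.183]
  z 0.191 n 77 hx [0.535 0.57  0.605] hy [0.179 0.182 0.184]
  z 0.179 n 47 hx [0.538 0.563 0.602] hy [0.179 0.181 0.183]
```

Tilt is now about 11°. I'll continue rolling it towards the robot while pressing lightly.

```bash
python3 -m inch '[[-0.5,4,0,4,0],[-0.5,4,0,4,0],[-0.5,4,0,4,0]]' 6; python3 -m inch '[[-0.5,4,0,4,0],[-0.5,4,0,4,0]]'; python3 -c "
from h import *
prof()"
```

```text
time: 15.35
position: [0.5668, 0.068, 0.2156]
tool_rot: [-0.239, -3.046, -0.027]
ft_force: [-2.4, -0.1, 2.1]
grip_width: 0.527
time: 15.6
position: [0.5575, 0.0695, 0.2069]
tool_rot: [-0.239, -3.045, -0.027]
ft_force: [-1.6, -0.7, -0.2]
grip_width: 0.53
TCP h [0.5391 0.1578] z 0.2069 grip pt h [0.5432 0.1574] z 0.2527
scene 701
  z 0.279 n 34 hx [0.548 0.552 0.559] hy [0.14  0.157 0.173]
  z 0.267 n 58 hx [0.551 0.558 0.562] hy [0.139 0.159 0.178]
  z 0.255 n 53 hx [0.557 0.566 0.571] hy [0.139 0.159 0.181]
  z 0.243 n 84 hx [0.497 0.571 0.578] hy [0.142 0.168 0.183]
  z 0.231 n 89 hx [0.506 0.579 0.585] hy [0.139 0.167 0.184]
  z 0.219 n 109 hx [0.519 0.584 0.594] hy [0.141 0.179 0.184]
  z 0.207 n 110 hx [0.52  0.589 0.6  ] hy [0.14  0.179 0.184]
  z 0.195 n 101 hx [0.525 0.597 0.608] hy [0.14  0.178 0.184]
  z 0.183 n 49 hx [0.529 0.581 0.607] hy [0.146 0.181 0.184]
  z 0.171 n 10 hx [0.536 0.547 0.558] hy [0.181 0.182 0.183]
side 872
  z 0.267 n 49 hx [0.516 0.521 0.529] hy [0.143 0.168 0.18 ]
  z 0.255 n 159 hx [0.497 0.509 0.525] hy [0.142 0.166 0.181]
  z 0.243 n 123 hx [0.488 0.496 0.526] hy [0.143 0.174 0.182]
  z 0.231 n 50 hx [0.495 0.511 0.578] hy [0.179 0.181 0.183]
  z 0.219 n 107 hx [0.506 0.55  0.589] hy [0.178 0.181 0.183]
  z 0.207 n 116 hx [0.514 0.555 0.596] hy [0.177 0.181 0.183]
  z 0.195 n 117 hx [0.52  0.563 0.605] hy [0.17  0.181 0.183]
  z 0.183 n 82 hx [0.527 0.563 0.601] hy [0.179 0.182 0.184]
  z 0.171 n 48 hx [0.536 0.558 0.583] hy [0.18  0.182 0.183]
  z 0.159 n 20 hx [0.539 0.551 0.566] hy [0.18  0.181 0.183]
```

Tilted about 32°, close to the case's 29.5°. I'll shift 17 mm down-slope to centre it over the mouth, then insert along the case axis.

```bash
python3 -m inch '[[-0.5,5,-1,-3,0],[-0.5,6,0,3,0],[-0.5,5,0,3,0],[-0.5,0,0,0,0]]' 12
cat >> h.py <<'E'
def prof2():
    """held/inserted carton in case coords: x' per z' bin (mm), rim centre at 0"""
    M=np.load("M.npy"); C=np.array([.570,.1595,-.136]); s,r=pose()
    for nm,p in (("TCP",s["position"]),("tip",s["position"]-.027*r[:,2]),("grip",s["position"]-.046*r[:,2])): print(nm,((M@p-C)*1000).round(1),end=" ")
    print("tool axes rows x,y,z in case:",(M@r).T.round(3).tolist(),"F",s["ft_force"].round(1))
    for nm in ("scene","side"):
        a=ctrl.get_image(nm);Q=(cloud(a)@M.T-C)*1000;hsv=cv2.cvtColor(a["color"],cv2.COLOR_RGB2HSV)
        w=((hsv[...,1]<60)&(hsv[...,2]>85))|((hsv[...,0]>105)&(hsv[...,0]<130)&(hsv[...,1]>80))
        k=w&(abs(Q[...,1])<29)&(abs(Q[...,0])<70)&(Q[...,2]>-40)&(Q[...,2]<130)
        for z in range(125,-40,-10):
            j=k&(abs(Q[...,2]-z)<5)
            if j.sum()>8: print(nm,z,j.sum(),"x",np.percentile(Q[j][:,0],[3,50,97]).round(0),"y",np.percentile(Q[j][:,1],[3,50,97]).round(0))
E
python3 -c "
from h import *
prof2()"
```

```text
time: 16.2
position: [0.54, 0.0713, 0.2034]
tool_rot: [-0.239, -3.043, -0.027]
ft_force: [0.2, -0.0, -2.6]
grip_width: 0.526
TCP [-15.7  -2.8  56.6] tip [-0.4 -3.1 78.8] grip [10.4 -3.3 94.4] tool axes rows x,y,z in case: [[-0.823, -0.005, 0.568], [0.002, 1.0, 0.011], [-0.568, 0.01, -0.823]] F [ 0.2 -0.  -2.6]
scene 115 23 x [ 4. 28. 33.] y [-22.  -4.  22.]
scene 105 49 x [-36.  29.  33.] y [-21.   2.  23.]
scene 95 54 x [-30.  29.  34.] y [-24.   2.  24.]
scene 85 41 x [ 4. 31. 35.] y [-22.   7.  26.]
scene 75 72 x [-31.  30.  36.] y [-21.  13.  24.]
scene 65 83 x [-31.  27.  34.] y [-22.  19.  25.]
scene 55 90 x [-32.  29.  35.] y [-21.  18.  25.]
scene 45 90 x [-32.  29.  35.] y [-21.  19.  25.]
scene 35 70 x [-31.  31.  37.] y [-24.  14.  24.]
scene 25 69 x [-26.  32.  37.] y [-20.  19.  25.]
scene 15 63 x [-26.  32.  38.] y [-21.  17.  25.]
scene 5 38 x [-26.  33.  38.] y [-26.   2.  24.]
scene -5 25 x [-31.  -3.  28.] y [-27. -25. -22.]
side 115 255 x [-41. -21.   2.] y [-20.   1.  20.]
side 105 56 x [-41. -23.  -3.] y [13. 20. 22.]
side 95 46 x [-41. -26.  -8.] y [18. 20. 23.]
side 85 17 x [-39. -29.  -3.] y [18. 21. 26.]
side 75 35 x [-38. -25. -11.] y [18. 21. 22.]
side 65 53 x [-37. -16.  19.] y [19. 21. 23.]
side 55 80 x [-37.  -6.  28.] y [19. 21. 23.]
side 45 77 x [-36.   1.  32.] y [18. 21. 23.]
side 35 69 x [-36.   2.  34.] y [15. 21. 23.]
side 25 74 x [-35.   3.  35.] y [ 9. 21. 23.]
side 15 72 x [-34.   3.  35.] y [ 5. 21. 23.]
side 5 54 x [-33.   1.  35.] y [ 0. 21. 28.]
```

It's centred in the mouth (x ±36, y about ±23) with the bottom at the rim. Inserting along the case axis.

```bash
python3 -m inch '[[-0.5,-5.5,0,8,0],[-0.5,-5.5,0,8,0]]' 9; python3 -m inch '[[-0.5,-5.5,0,8,0],[-0.5,-5.5,0,8,0]]'; python3 -c "
from h import *
prof2()"
```

```text
time: 16.55
position: [0.5513, 0.0698, 0.1865]
tool_rot: [-0.239, -3.046, -0.028]
ft_force: [0.1, 0.5, -2.8]
grip_width: 0.53
time: 16.8
position: [0.5615, 0.0682, 0.1676]
tool_rot: [-0.24, -3.045, -0.028]
ft_force: [-0.9, 0.3, -3.5]
grip_width: 0.525
TCP [-14.5  -2.4  14.8] tip [ 0.8 -2.7 37. ] grip [11.6 -2.9 52.7] tool axes rows x,y,z in case: [[-0.824, -0.004, 0.567], [0.003, 1.0, 0.011], [-0.567, 0.011, -0.824]] F [-0.9  0.3 -3.5]
scene 75 10 x [29. 32. 35.] y [-17. -10.  12.]
scene 65 44 x [-33.  30.  34.] y [-23.   0.  22.]
scene 55 59 x [-32.  30.  35.] y [-22.   8.  24.]
scene 45 29 x [19. 31. 37.] y [-23.  -4.  19.]
scene 35 62 x [-33.  31.  36.] y [-20.   8.  24.]
scene 25 79 x [-29.  31.  37.] y [-20.  18.  24.]
scene 15 85 x [-29.  26.  36.] y [-19.  19.  24.]
scene 5 64 x [-17.  33.  39.] y [-25.   4.  24.]
scene -5 12 x [28. 37. 41.] y [-25.   8.  23.]
side 75 135 x [-38. -16.   0.] y [-18.  -0.  20.]
side 65 154 x [-42. -25.  -1.] y [-23.  12.  23.]
side 55 43 x [-40. -21.  -5.] y [19. 20. 23.]
side 45 21 x [-38. -25.  -8.] y [18. 20. 22.]
side 35 25 x [-40. -25. -13.] y [19. 20. 23.]
side 25 39 x [-38. -22.  -5.] y [18. 21. 24.]
side 15 63 x [-37. -10.  19.] y [18. 21. 23.]
side 5 70 x [-35.  -5.  31.] y [19. 21. 28.]
side -5 24 x [-39.   5.  34.] y [12. 20. 21.]
```

```bash
python3 -m inch '[[-0.5,-5,0,7,0],[-0.5,-3,0,4,0],[-0.5,0,0,0,0]]' 9; python3 -m inch '[[0.2,0,0,0,0],[0.4,0,0,0,0],[0.4,0,0,0,0],[0.4,0,0,0,0]]'; python3 -c "
from h import *
prof2()"
```

```text
time: 17.27
position: [0.5684, 0.0671, 0.1545]
tool_rot: [-0.24, -3.043, -0.027]
ft_force: [1.1, 1.2, -3.7]
grip_width: 0.527
time: 17.77
position: [0.5699, 0.0675, 0.1573]
tool_rot: [-0.24, -3.048, -0.029]
ft_force: [-0.1, 0.5, -0.2]
grip_width: 0.694
TCP [-12.2  -1.7   1.6] tip [ 3.  -2.1 23.9] grip [13.7 -2.3 39.6] tool axes rows x,y,z in case: [[-0.826, -0.004, 0.564], [0.003, 1.0, 0.012], [-0.564, 0.012, -0.826]] F [-0.1  0.5 -0.2]
scene 5 32 x [-29.   3.  35.] y [-28. -24. -17.]
scene -5 42 x [-26.  12.  38.] y [-27. -15.  14.]
side 5 31 x [-35. -22.   4.] y [-29. -26.  29.]
side -5 184 x [-39. -24.  14.] y [-26.  -2.  18.]
```

The carton slid fully home on release (top about 2–5 mm below the rim). Now I'll retract, shut the fingers and go over pack1.

```bash
cat >> h.py <<'E'
def tip(tx,ty,tz):
    """lowest tip edge (shut fingers) in case frame mm, tool shift to reach target"""
    M=np.load("M.npy"); C=np.array([.570,.1595,-.136]); s,r=pose()
    p=(M@(s["position"]-.027*r[:,2]-.0095*r[:,0])-C)*1000; T=M@r
    F=M@s["ft_force"]
    print("t %.2f edge"%s["time"],p.round(1),"need",(T.T@(np.array([tx,ty,tz])-p)).round(1),"F case",F.round(1),"w",s["grip_width"].round(2),"yaw",T[0,1].round(3))
def tops():
    M=np.load("M.npy"); C=np.array([.570,.1595,-.136])
    for nm in ("side","scene"):
        a=ctrl.get_image(nm);Q=(cloud(a)@M.T-C)*1000;hsv=cv2.cvtColor(a["color"],cv2.COLOR_RGB2HSV)
        w=(hsv[...,1]<60)&(hsv[...,2]>85)|((hsv[...,0]>105)&(hsv[...,0]<130)&(hsv[...,1]>80))
        for y in (100,50,0,-50,-100):
            k=w&(abs(Q[...,1]-y)<13)&(abs(Q[...,0])<30)&(abs(Q[...,2])<25); print(nm,y,k.sum(),np.median(Q[k][:,2]).round(1) if k.sum() else "")
E
python3 -m inch '[[0.4,0,0,-25,0],[0.4,0,0,-15,0],[-1,0,34,0,0],[-1,0,34,0,0],[-1,0,34,0,0]]' 20 >/dev/null; python3 -m inch '[[-1,0,0,0,0],[-1,0,0,0,0],[-1,0,0,0,0],[-1,0,0,0,0]]'; python3 -c "
from h import *
tip(0,100,20);tops();tip(0,100,20)"
```

```text
time: 19.0
position: [0.5902, 0.1654, 0.1993]
tool_rot: [-0.249, -3.046, -0.025]
ft_force: [-0.1, -0.5, 0.8]
grip_width: 0.03Traceback (most recent call last):
  File "<string>", line 3, in <module>
    tip(0,100,20);tops();tip(0,100,20)
    ~~~^^^^^^^^^^
  File "h.py", line 65, in tip
    print("t %.2f edge"%s["time"],p.round(1),"need",(T.T@(np.array([tx,ty,tz])-p)).round(1),"F case",F.round(1),"w",s["grip_width"].round(2),"yaw",T[0,1].round(3))
                                                                                                                    ^^^^^^^^^^^^^^^^^^^^^
AttributeError: 'float' object has no attribute 'round'
```

```bash
sed -i 's/s\["grip_width"\].round(2)/round(s["grip_width"],2)/' h.py; python3 -c "
from h import *
tip(0,100,20);tops();tip(0,100,20)"
```

```text
t 19.00 edge [35.3 97.9 53. ] need [10.5  1.6 47.2] F case [ 0.4 -0.5  0.7] w 0.03 yaw 0.007
side 100 188 8.2
side 50 137 10.5
side 0 117 -3.7
side -50 112 6.2
side -100 114 1.5
scene 100 22 9.7
scene 50 19 12.0
scene 0 17 -1.9
scene -50 20 7.7
scene -100 22 3.4
t 19.10 edge [35.3 98.1 53.1] need [10.5  1.4 47.2] F case [ 0.3 -0.1  0.9] w 0.01 yaw 0.007
```

Middle carton is seated (-2 mm). pack1, 2, 4 and 5 stand about +9.7, +12, +7.7 and +3.4 mm. Pressing pack1.

```bash
python3 -m inch '[[-1,4,1,20,0],[-1,4,0,16,0],[-1,1,0,6,0],[-1,0,0,0,0]]' >/dev/null; python3 -c "
from h import *
tip(0,100,10)"; python3 -m inch '[[-1,-2,0,3,0],[-1,-2,0,3,0],[-1,-2,0,3,0]]'; python3 -c "
from h import *
tip(0,100,-3)"
```

```text
t 19.60 edge [ 4.1 98.4 22.7] need [-3.7  1.4 12.8] F case [ 0.3  0.6 -0.3] w 0.0 yaw 0.009
time: 19.98
position: [0.5849, 0.1673, 0.149]
tool_rot: [-0.253, -3.05, -0.027]
ft_force: [0.8, -0.1, 0.4]
grip_width: 0.004
t 19.98 edge [ 5.8 98.8 11.9] need [-3.6  1.  15.6] F case [ 0.9  0.  -0.1] w 0.0 yaw 0.01
```

```bash
for i in 1 2 3; do :; done; python3 -m inch '[[-1,-1,0,3,0],[-1,-1,0,3,0]]' | grep force; python3 -m inch '[[-1,-1,0,3,0],[-1,-1,0,3,0]]' | grep force;  python3 -c "
from h import *
tip(0,100,-3)"
```

```text
ft_force: [-1.9, -2.0, 7.4]
ft_force: [-1.5, -1.4, 5.7]
t 20.48 edge [ 5.2 98.8  2. ] need [1.5 1.1 7. ] F case [ 1.8 -1.6  5.6] w 0.01 yaw 0.01
```

```bash
python3 -m inch '[[-1,0,0,3,0],[-1,-1,0,3,0]]' | grep force; python3 -m inch '[[-1,-1,0,2.5,0]]' | grep force;  python3 -c "
from h import *
tip(0,100,-3)";python3 -m inch '[[-1,-1,0,2.5,0]]' | grep force;  python3 -c "
from h import *
tip(0,100,-3)"
```

```text
ft_force: [-2.2, -0.6, 6.1]
ft_force: [-1.7, 0.4, 4.3]
t 20.85 edge [ 5.3 98.8 -3.2] need [4.5 1.1 2.8] F case [0.6 0.1 4.6] w 0.01 yaw 0.011
ft_force: [-3.4, -1.1, 5.3]
t 20.98 edge [ 5.3 98.8 -4.9] need [5.4 1.2 1.4] F case [-0.2 -1.6  6.2] w 0.0 yaw 0.011
```

```bash
for s in 1; do python3 -m inch '[[-1,-1,0,2.5,0]]' | grep force; python3 -m inch '[[-1,-1,0,2.5,0]]' | grep force; python3 -m inch '[[-1,-1,0,2.5,0]]' | grep force; done; python3 -c "
from h import *
tip(0,100,-3);tops()"
```

```text
ft_force: [-5.0, -1.7, 10.4]
ft_force: [-6.8, -2.5, 13.3]
ft_force: [-6.9, -1.9, 13.0]
t 21.35 edge [ 5.3 98.8 -6.5] need [6.3 1.1 0.1] F case [ 0.7 -3.  14.5] w 0.01 yaw 0.01
side 100 78 -6.4
side 50 72 11.3
side 0 60 -4.1
side -50 62 6.1
side -100 158 1.7
scene 100 23 -5.0
scene 50 16 12.0
scene 0 11 -2.1
scene -50 23 7.5
scene -100 22 3.3
```

pack1 is at its stop: force up to 14.5 N and no more travel. The edge reads about 2.7 mm low. Next, pack2.

```bash
python3 -m inch '[[-1,6,0,-9,0],[-1,6,0,-9,0],[-1,0,-24,0,0],[-1,0,-24,0,0],[-1,0,0,0,0]]' >/dev/null; python3 -c "
from h import *
tip(3,50,11)"; python3 -m inch '[[-1,-2,0,4,0],[-1,-2,0,3,0],[-1,-1.5,0,3,0]]' |grep force; python3 -c "
from h import *
tip(3,50,-3)"
```

```text
t 22.07 edge [ 5.  51.  17.1] need [-1.7 -1.   6.2] F case [ 0.1 -0.1 -0.3] w 0.01 yaw 0.009
ft_force: [-2.3, -3.8, 6.9]
t 22.45 edge [ 4.2 52.5  6.6] need [-4.3 -2.6  8.6] F case [ 1.9 -4.1  6.8] w 0.01 yaw 0.006
```

```bash
python3 -m inch '[[-1,-1,-1,3,0],[-1,-1,0,3,0]]' | grep force; python3 -m inch '[[-1,-1,-1,3,0],[-1,-1,0,3,0]]' | grep force; python3 -c "
from h import *
tip(3,50,-3)"; python3 -m inch '[[-1,-1,0,2.5,0],[-1,-1,0,2.5,0]]' | grep force; python3 -m inch '[[-1,-1,0,2.5,0]]' | grep force; python3 -c "
from h import *
tip(3,50,-6)"
```

```text
ft_force: [-2.3, -3.2, 6.4]
ft_force: [-2.0, -3.3, 6.4]
t 22.95 edge [ 4.2 52.4 -3.2] need [ 1.2 -2.4  0.5] F case [ 1.9 -3.6  6.3] w 0.01 yaw 0.003
ft_force: [-7.2, -4.4, 14.8]
ft_force: [-8.6, -3.8, 16.0]
t 23.32 edge [ 4.3 52.3 -6.5] need [ 1.4 -2.3  0.3] F case [ 1.  -5.1 17.8] w 0.01 yaw 0.0
```

pack2 is seated (17.8 N). Next, pack4.

```bash
python3 -m inch '[[-1,6,0,-8,0],[-1,6,0,-8,0],[-1,0,-34,0,0],[-1,0,-34,0,0],[-1,0,-33,0,0]]' >/dev/null;python3 -m inch '[[-1,0,0,0,0]]' >/dev/null;  python3 -c "
from h import *
tip(3,-50,9)"; python3 -m inch '[[-1,-2,0,4,0],[-1,-2,0,3,0],[-1,-1.5,0,3,0]]' |grep force; python3 -c "
from h import *
tip(3,-50,-3)"
```

```text
t 24.07 edge [  2.1 -45.6  13.6] need [-3.2 -4.5  3.3] F case [-0.3  0.5 -0.6] w 0.01 yaw -0.005
ft_force: [-3.0, -3.4, 7.0]
t 24.45 edge [  1.1 -43.5   2.9] need [-4.8 -6.5  3.8] F case [ 1.4 -3.8  7.2] w 0.01 yaw -0.009
```

```bash
python3 -m inch '[[-1,2,0,-4,0],[-1,0,-5,0,0],[-1,-2,-3,4,0],[-1,-2,0,3,0]]' | grep force; python3 -m inch '[[-1,-1,0,3,0],[-1,-1,0,3,0]]' | grep force; python3 -c "
from h import *
tip(3,-50,-3)"; python3 -m inch '[[-1,-1,0,2.5,0]]' | grep force; python3 -m inch '[[-1,-1,0,2.5,0],[-1,-1,0,2.5,0]]' | grep force; python3 -c "
from h import *
tip(3,-50,-6)"
```

```text
ft_force: [-2.7, 0.5, 6.5]
ft_force: [-4.4, -1.5, 13.9]
t 25.20 edge [  1.3 -48.2  -4.9] need [-0.3 -1.8 -2.6] F case [ 3.3 -2.2 14.1] w 0.01 yaw -0.011
ft_force: [-6.1, 0.0, 16.6]
ft_force: [-8.0, -0.8, 16.0]
t 25.57 edge [  1.4 -48.3  -5.7] need [-1.5 -1.7 -0.6] F case [ 1.1 -2.1 17.7] w 0.01 yaw -0.012
```

pack4 is seated. Next, pack5.

```bash
python3 -m inch '[[-1,5,0,-7,0],[-1,5,0,-7,0],[-1,0,-28,0,0],[-1,0,-26,0,0],[-1,0,0,0,0]]' >/dev/null;  python3 -c "
from h import *
tip(3,-100,4)"; python3 -m inch '[[-1,-2,0,4,0],[-1,-2,0,3,0],[-1,-1.5,0,3,0]]' |grep force; python3 -c "
from h import *
tip(3,-100,-3)"
```

```text
t 26.20 edge [   0.7 -102.9   10.8] need [-5.8  2.8  4.4] F case [-0.4  0.2 -1.1] w 0.01 yaw -0.013
ft_force: [-2.1, -3.3, 6.4]
t 26.57 edge [  -0.4 -100.3   -0.7] need [-4.2  0.2  0. ] F case [ 1.8 -3.6  6.3] w 0.01 yaw -0.016
```

```bash
python3 -m inch '[[-1,-1,0,3,0],[-1,-1,0,3,0]]' | grep force; python3 -m inch '[[-1,-1,0,2.5,0]]' | grep force; python3 -m inch '[[-1,-1,0,2.5,0]]' | grep force; python3 -c "
from h import *
tip(3,-100,-6)"; python3 -m inch '[[-1,6,0,-10,0],[-1,6,0,-10,0],[-1,6,0,-10,0],[-1,0,0,0,0]]' >/dev/null;  python3 -c "
from h import *
tops();tip(3,100,5)"
```

```text
ft_force: [-6.7, -1.1, 15.2]
ft_force: [-7.6, -1.7, 15.9]
ft_force: [-8.7, -1.8, 16.1]
t 27.07 edge [  -0.3 -100.4   -5.2] need [-3.2  0.3 -1.2] F case [ 0.7 -3.2 18.1] w 0.0 yaw -0.02
side 100 229 -4.5
side 50 201 -4.1
side 0 187 -3.5
side -50 177 -3.5
side -100 112 -2.9
scene 100 29 -3.1
scene 50 27 -2.8
scene 0 31 -2.2
scene -50 25 -2.2
scene -100 19 -1.5
t 27.68 edge [  1.1 -98.6  30.7] need [-21.6 198.   20.9] F case [-0.4 -0.6 -0.2] w 0.0 yaw -0.022
```

All five tops are level and 2–4 mm below the rim. Now the touch run, left to right.

```bash
python3 -m inch '[[-1,-3,40,4,0.01],[-1,-3,40,4,0.01],[-1,-3,40,4,0],[-1,-3,38,3,0],[-1,-3,35,0,0]]' >/dev/null; python3 -m inch '[[-1,0,0,0,0]]' >/dev/null; python3 -c "
from h import *
tip(3,102,2)"
```

```text
t 28.43 edge [ 0.8 97.9  7.1] need [-4.7  4.1  3. ] F case [-1.7 -1.3 -0. ] w 0.01 yaw -0.002
```

```bash
python3 -m inch '[[-1,-4,4,3,0],[-1,-2,1,3,0],[-1,-1,0,1,0]]' |grep force; python3 -c "
from h import *
tip(3,102,-5)"; python3 -m inch '[[-1,-1,0,1.5,0],[-1,-1,0,1.5,0]]' |grep force; python3 -c "
from h import *
tip(3,102,-5)"
```

```text
ft_force: [-1.6, 1.4, 2.6]
t 28.80 edge [  2.5 100.1  -4.3] need [-0.8  1.9  0.2] F case [-0.3  1.2  3.2] w 0.0 yaw 0.0
ft_force: [-4.5, -0.1, 8.1]
t 29.05 edge [  2.4 100.3  -5.7] need [-0.1  1.7 -0.9] F case [ 0.2 -0.8  9.2] w 0.0 yaw 0.001
```

```bash
python3 -m inch '[[-1,0,-10,0,0],[-1,0,-10,0,0]]' |grep force; python3 -c "
from h import *
tip(3,50,-5)"; python3 -m inch '[[-1,0,-10,0.5,0],[-1,0,-10,0.5,0]]' |grep force; python3 -c "
from h import *
tip(3,50,-5)"
```

```text
ft_force: [-0.4, 2.0, 1.1]
t 29.30 edge [ 2.9 82.4 -4.1] need [ -0.5 -32.4   0.5] F case [-0.1  1.9  1.3] w 0.01 yaw 0.001
ft_force: [-2.1, 4.2, 4.4]
t 29.55 edge [ 2.5 61.8 -4.7] need [ -0.6 -11.8  -0.1] F case [-0.2  3.8  5.2] w 0.0 yaw 0.003
```

```bash
f='force|posit'; python3 -m inch '[[-1,-0.3,-10,0.8,0],[-1,-0.3,-10,0.8,0]]' |grep force; python3 -m inch '[[-1,-0.3,-10,0.8,0],[-1,-0.3,-10,0.8,0]]' |grep force; python3 -c "
from h import *
tip(3,0,-5)"; python3 -m inch '[[-1,-0.3,-10,0.8,0],[-1,-0.3,-10,0.8,0]]' |grep force; python3 -c "
from h import *
tip(3,0,-5)"
```

```text
ft_force: [-2.6, 6.4, 5.7]
ft_force: [-0.8, 1.1, 1.9]
t 30.05 edge [ 1.4 25.3 -5.2] need [ -1.  -25.3  -1.4] F case [0.1 0.9 2.1] w 0.01 yaw 0.004
ft_force: [-3.6, 7.7, 8.3]
t 30.30 edge [ 1.  13.8 -4.9] need [ -1.5 -13.8  -1.4] F case [-0.1  7.1  9.6] w 0.0 yaw 0.006
```

```bash
python3 -m inch '[[-1,-0.3,-10,0.8,0],[-1,-0.3,-10,0.8,0]]' |grep force; python3 -c "
from h import *
tip(3,-50,-4)"; python3 -m inch '[[-1,-0.3,-10,0.8,0],[-1,-0.3,-10,0.8,0]]' |grep force; python3 -c "
from h import *
tip(3,-50,-4)"
```

```text
ft_force: [-2.8, 6.3, 7.1]
t 30.55 edge [ 0.5 -1.2 -4.5] need [ -1.  -48.8  -3.6] F case [0.2 5.8 8. ] w 0.01 yaw 0.006
ft_force: [-1.6, 5.3, 4.4]
t 30.80 edge [ -0.3 -17.5  -4.6] need [ -1.7 -32.4  -3.7] F case [0.1 5.  5. ] w 0.01 yaw 0.006
```

```bash
python3 -m inch '[[-1,-0.3,-10,0.5,0],[-1,-0.3,-10,0.5,0]]' |grep force; python3 -m inch '[[-1,-0.3,-10,0.5,0],[-1,-0.3,-10,0.5,0]]' |grep force; python3 -c "
from h import *
tip(3,-100,-4)"
```

```text
ft_force: [-2.4, 6.5, 7.6]
ft_force: [-3.9, 8.5, 8.3]
t 31.30 edge [ -1.5 -47.   -4.1] need [ -2.1 -52.8  -5.6] F case [-0.5  7.8  9.7] w 0.01 yaw 0.008
```

```bash
python3 -m inch '[[-1,-0.3,-10,0.6,0],[-1,-0.3,-10,0.6,0]]' |grep force; python3 -m inch '[[-1,-0.3,-10,0.6,0]]' |grep force; python3 -c "
from h import *
tip(3,-102,-4)"
```

```text
ft_force: [-2.9, 5.1, 7.1]
ft_force: [-3.5, 7.3, 7.3]
t 31.68 edge [ -2.7 -71.5  -4.7] need [ -3.2 -30.3  -5.8] F case [-0.4  6.7  8.6] w -0.0 yaw 0.009
```

```bash
python3 -m inch '[[-1,-1,-10,0,0],[-1,0,-10,0.4,0]]' |grep force; python3 -c "
from h import *
tip(3,-102,-4)"; python3 -m inch '[[-1,-0.3,-9,0.5,0],[-1,0,-3,0.5,0]]' |grep force; python3 -c "
from h import *
tip(3,-102,-4)"
```

```text
ft_force: [1.6, 18.2, 4.7]
t 31.93 edge [ -2.8 -77.5  -4.1] need [ -3.6 -24.3  -5.5] F case [ 1.2 18.3  4.7] w 0.0 yaw 0.012
ft_force: [-1.8, 5.7, 7.7]
t 32.17 edge [ -3.6 -83.8  -3.4] need [ -4.9 -18.   -5. ] F case [1.5 5.3 8. ] w 0.01 yaw 0.012
```

```bash
python3 -m inch '[[-1,-0.5,-9,0.2,0],[-1,-0.5,-9,0.4,0]]' |grep force; python3 -c "
from h import *
tip(3,-102,-4)"
```

```text
ft_force: [-3.1, 8.0, 9.3]
t 32.42 edge [ -4.2 -96.9  -3.6] need [-5.8 -5.  -4.3] F case [ 0.8  7.4 10.3] w 0.0 yaw 0.012
```

```bash
python3 -m inch '[[-1,0,-8,0.3,0]]' |grep force; python3 -c "
from h import *
tip(3,-102,-4)"; python3 -m inch '[[-1,6,0,-10,0],[-1,6,0,-25,0],[-1,6,0,-40,0],[-1,6,0,-40,0],[-1,0,0,-30,0]]' >/dev/null; python3 -m inch '[[-1,0,0,0,0],[-1,0,0,0,0]]'; python3 -c "
from h import *
tops()
a=ctrl.get_image('side');save(a['color'],'end')"
```

```text
ft_force: [-2.2, 7.1, 9.1]
t 32.55 edge [  -4.7 -102.7   -3.4] need [-6.7  0.7 -3.8] F case [1.6 6.6 9.6] w 0.0 yaw 0.013
time: 33.42
position: [0.5341, -0.0581, 0.2772]
tool_rot: [-0.187, -3.038, -0.153]
ft_force: [0.1, -0.1, 0.1]
grip_width: 0.003
side 100 223 -4.3
side 50 209 -4.0
side 0 188 -3.6
side -50 177 -3.5
side -100 162 -3.0
scene 100 32 -3.2
scene 50 29 -2.7
scene 0 26 -2.2
scene -50 25 -1.8
scene -100 20 -1.5
```

View pics/end.png

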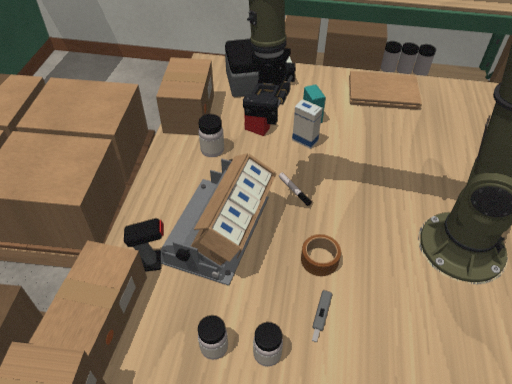

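The final view shows five cartons level in the case (205–270, 165–250). The tall carton (307,123) and the bystanders look undisturbed, and the hand is clear. Handing in.

```bash
python3 -c "
from h import *
print(ctrl.close_job())"
```

```text
the job is handed in; nothing more can be done
None
```

The last carton is standing in the middle place. All five tops are below the rim, and the job was handed in at about 34 s of the 72 s limit.

- **Placing:** The tool can't tilt, so I pivoted the carton in the pads against the case's high rim edge. I then inserted it part-way along the case axis and released it. It slid home on its own.
- **Pressing:** Packs 1, 2, 4 and 5 stood about 3 to 12 mm above the rim. Each was pressed to its stop, with at most about 18 N on a lid.
- **Touch run:** The shut fingertips ran from pack1 (y = +100 mm) to pack5 (y = -103 mm), mostly with about 1 to 10 N on the lids. They caught once, about 18 N sideways at the pack4/pack5 joint, then slid on. The hand was then lifted clear.

**Last checks:** Both cameras show all five tops 1.5 to 4.3 mm below the rim. In the final picture the tall carton and the bystanders look undisturbed; I did not measure their positions again.

**What failed or disagreed:**
- The first close of the fingers was above the carton, without touching it. The real fingertips sit about 27 mm behind the reported TCP, and I corrected for that.
- The first try at tilting the carton, on the bench, only dragged it along. A second try landed it briefly on the low rim with about 12 N.
- The two cameras differ by about 1.5 mm on the top heights, within their calibration.

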